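# Put four fossil vertebrae away in their specimen trays

## Task

Put the four fossil vertebrae away, each in the specimen tray of its own size: the largest bone in the largest tray, the next in the next, and so on. Work strictly from the largest to the smallest, and lower each bone gently, never dropping it, so that it stands upright on the floor in the middle of its tray, lengthwise in it (either end first). Leave the ammonite and the glue bottle where they are.

Things in the scene. Friction and masses are not known exactly. Their poses are not given: they have to be found in the camera images.
- vertebra_1: Largest of four loose tan fossil vertebrae, upright on its flat underside: a drum 56 mm in diameter, 64 mm long (x), with an upright blade on top, 14 mm thick (y), 38 mm long (x), free to grip across y from 56 to 88 mm above the underside; small knobs lower down. Overall 84 x 60 x 88 mm, 380 g +-25%. Origin: centre of underside; x along drum and blade, z up.
- vertebra_2: Second largest of four loose tan fossil vertebrae, upright on its flat underside: a drum 45 mm in diameter, 52 mm long (x), with an upright blade on top, 12 mm thick (y), 31 mm long (x), free to grip across y from 45 to 74 mm above the underside; small knobs lower down. Overall 68 x 50 x 74 mm, 220 g +-25%. Origin: centre of underside; x along drum and blade, z up.
- vertebra_3: Second smallest of four loose tan fossil vertebrae, upright on its flat underside: a drum 36 mm in diameter, 42 mm long (x), with an upright blade on top, 11 mm thick (y), 25 mm long (x), free to grip across y from 36 to 62 mm above the underside; small knobs lower down. Overall 54 x 40 x 62 mm, 130 g +-25%. Origin: centre of underside; x along drum and blade, z up.
- vertebra_4: Smallest of four loose tan fossil vertebrae, upright on its flat underside: a drum 28 mm in diameter, 32 mm long (x), with an upright blade on top, 10 mm thick (y), 19 mm long (x), free to grip across y from 28 to 52 mm above the underside; small knobs lower down. Overall 42 x 30 x 52 mm, 70 g +-25%. Origin: centre of underside; x along drum and blade, z up.
- tray_1: The largest of four fixed, shallow dark grey open trays with a pale floor, meant for the largest vertebra: inside 106 x 82 mm (x, y), outside 114 x 90 mm, 22 mm high, walls and floor 4 mm thick. Origin: centre of its underside on the bench; x along its length, z up.
- tray_2: The second largest of four fixed, shallow dark grey open trays with a pale floor, meant for the second largest vertebra: inside 90 x 72 mm (x, y), outside 98 x 80 mm, 22 mm high, walls and floor 4 mm thick. Origin: centre of its underside on the bench; x along its length, z up.
- tray_3: The second smallest of four fixed, shallow dark grey open trays with a pale floor, meant for the second smallest vertebra: inside 76 x 62 mm (x, y), outside 84 x 70 mm, 22 mm high, walls and floor 4 mm thick. Origin: centre of its underside on the bench; x along its length, z up.
- tray_4: The smallest of four fixed, shallow dark grey open trays with a pale floor, meant for the smallest vertebra: inside 64 x 52 mm (x, y), outside 72 x 60 mm, 22 mm high, walls and floor 4 mm thick. Origin: centre of its underside on the bench; x along its length, z up.
- ammonite: Bystander: loose flat coiled grey-brown fossil shell, 52 mm across and 16 mm high, lying on the bench among the vertebrae. Origin: centre of its underside.
- glue_bottle: Bystander: small loose white bottle with a black cap, 38 mm in diameter and 72 mm high, standing upright on the bench among the vertebrae. Origin: centre of its underside.
There are look-alikes about, which are no part of the job. Leave any purple look-alike of the vertebra_3 alone.

How it is judged (in metres and radians):
On the way, in this order (a step that is already met when the one before it is completed fails the run):
1. the largest vertebra stands in the largest tray and is let go (horizontal distance between vertebra_1 and tray_1 below 0.012 m and z of vertebra_1 in the frame of tray_1 between 0.001 and 0.009 m and angle between vertebra_1's own z axis and vertical below 0.12 rad and angle between the x axis of vertebra_1 and the x axis of tray_1, either way round below 0.3 rad and contact force between the fingers and vertebra_1 below 0.1 N and linear speed of vertebra_1 below 0.03 m/s), for 0.2 s.
2. the second largest vertebra stands in the second largest tray and is let go (horizontal distance between vertebra_2 and tray_2 below 0.012 m and z of vertebra_2 in the frame of tray_2 between 0.001 and 0.009 m and angle between vertebra_2's own z axis and vertical below 0.12 rad and angle between the x axis of vertebra_2 and the x axis of tray_2, either way round below 0.3 rad and contact force between the fingers and vertebra_2 below 0.1 N and linear speed of vertebra_2 below 0.03 m/s), for 0.2 s.
3. the second smallest vertebra stands in the second smallest tray and is let go (horizontal distance between vertebra_3 and tray_3 below 0.012 m and z of vertebra_3 in the frame of tray_3 between 0.001 and 0.009 m and angle between vertebra_3's own z axis and vertical below 0.12 rad and angle between the x axis of vertebra_3 and the x axis of tray_3, either way round below 0.3 rad and contact force between the fingers and vertebra_3 below 0.1 N and linear speed of vertebra_3 below 0.03 m/s), for 0.2 s.
4. the smallest vertebra stands in the smallest tray and is let go (horizontal distance between vertebra_4 and tray_4 below 0.012 m and z of vertebra_4 in the frame of tray_4 between 0.001 and 0.009 m and angle between vertebra_4's own z axis and vertical below 0.12 rad and angle between the x axis of vertebra_4 and the x axis of tray_4, either way round below 0.3 rad and contact force between the fingers and vertebra_4 below 0.1 N and linear speed of vertebra_4 below 0.03 m/s), for 0.2 s.
At the end, for the whole second after the job is handed in: Each vertebra rests in the tray of its own size rank: within 12 mm of the tray's centre, on its floor (origin 1 to 9 mm above tray underside), upright within 0.12 rad, lengthwise within 0.3 rad either way round; ammonite and glue bottle within 20 mm of their start (horizontal distance between vertebra_1 and tray_1 below 0.012 m and z of vertebra_1 in the frame of tray_1 between 0.001 and 0.009 m and angle between each of vertebra_1, vertebra_2, vertebra_3, vertebra_4's own z axis and vertical below 0.12 rad and angle between the x axis of vertebra_1 and the x axis of tray_1, either way round below 0.3 rad and linear speed of each of vertebra_1, vertebra_2, vertebra_3, vertebra_4 below 0.02 m/s and angular speed of each of vertebra_1, vertebra_2, vertebra_3, vertebra_4 below 0.15 rad/s and horizontal distance between vertebra_2 and tray_2 below 0.012 m and z of vertebra_2 in the frame of tray_2 between 0.001 and 0.009 m and angle between the x axis of vertebra_2 and the x axis of tray_2, either way round below 0.3 rad and horizontal distance between vertebra_3 and tray_3 below 0.012 m and z of vertebra_3 in the frame of tray_3 between 0.001 and 0.009 m and angle between the x axis of vertebra_3 and the x axis of tray_3, either way round below 0.3 rad and horizontal distance between vertebra_4 and tray_4 below 0.012 m and z of vertebra_4 in the frame of tray_4 between 0.001 and 0.009 m and angle between the x axis of vertebra_4 and the x axis of tray_4, either way round below 0.3 rad and not (distance of ammonite from where it was at the start of the episode above 0.02 m) and not (distance of glue_bottle from where it was at the start of the episode above 0.02 m)); the robot touches nothing.
It fails at once if a vertebra is dropped (falls freely by about 2 cm or more) ((linear speed of vertebra_1 above 0.6 m/s and contact force between the fingers and vertebra_1 below 0.02 N) or (linear speed of vertebra_2 above 0.6 m/s and contact force between the fingers and vertebra_2 below 0.02 N) or (linear speed of vertebra_3 above 0.6 m/s and contact force between the fingers and vertebra_3 below 0.02 N) or (linear speed of vertebra_4 above 0.6 m/s and contact force between the fingers and vertebra_4 below 0.02 N)).
It fails at once if the ammonite is shifted by more than 20 mm (distance of ammonite from where it was at the start of the episode above 0.02 m).
It fails at once if the glue bottle is shifted by more than 20 mm (distance of glue_bottle from where it was at the start of the episode above 0.02 m).
It also fails if it takes over 120 s, if anything falls off the work surface, if the arm or the gripper's body presses on something with over 40 N, if the wrist force passes 120 N, or if a joint passes its speed limit or range.

## Robot

A 7-joint arm with a two-finger parallel gripper is mounted at the origin on the work surface. World frame = base frame: x ahead of the robot, y to its left, z up, the work surface at z = 0. Lengths are in m, angles in degrees, forces in N, time in s.
With the tool pointing down it reaches from about 0.4 to 0.85 m from the base axis. Payload 4.5 kg.
Tool frame: the origin (TCP) lies at the very end of the fingers, on their centre line; the grasp point (between the pads) lies bot.hold_point_z behind it (bot.hold_point_z is the distance from the TCP to the grasp point, in m); z points along the fingers, y is the line along which they close (so a half turn about z gives the same grasp; the last joint's range is limited). The gripper opens to 88 mm and grips with 3 to 60 N. Pads are 18 mm wide; open, the fingers measure 123 mm over their backs; the gripper's body (75 mm by 187 mm) begins 45 mm behind the grasp point.
Start: joints at [-61.318, 39.483, -11.15, 89.685, 9.013, 51.709, -12.324], TCP at [0.281, 0.558, 0.239] pointing down, gripper open.
Joint ranges: [-172.22, 172.22], [-26.19, 119.32], [-84.43, 86.54], [7.71, 146.69], [-57.33, 237.33], [2.42, 119.75], [-152.13, 152.13]. Speed limits (degrees/s): [147.25, 147.25, 180, 180, 180, 180, 180].

## Interface

Orientations are given as a 3x3 rotation matrix whose columns are the frame's x, y, z axes.
In Python, from rig import bot gives the robot as it stands.
- The arm moves only by the tool step_arm, never from a script. Its argument "steps" is a list of rows, each a list of 7 numbers: the turn, a rotation vector about the tool's x, y, z in degrees, then the shift along the tool's x, y, z in cm, then the opening, from 0 (shut) to 1 (fully open). A call has exactly 5 rows; each row is the pose to reach, as a shift and turn from the pose commanded when the call began, along the tool's axes at that moment; what a row does not reach only later rows make up. A row lasts 1/8 s, in which the tool goes at most 62.5 mm and 10.7 degrees, less where a joint would pass 70% of its speed; a pose out of reach is approached as far as the arm can. A call with a gripper value outside its range is refused whole. The fingers move at their own pace and stop on an object; "force" is the grip in N (left out, the last holds). Time passes only in rows, so rows that repeat a pose let the fingers close, or fill a call up. It gives the time, the measured TCP pose, the force, the opening and the grip force at its end, in the units of the state.
- bot.get_state(): the state, without advancing time (a new reading comes with each control period).
- bot.camera(name): name is "scene" or "top" or "wrist"; returns the picture (480x640x3 uint8, red, green, blue); there is no depth.
- bot.camera_info(name): a dict with "intrinsics" (3x3 intrinsics, pixels), "position" and "attitude" of the camera in the world; the wrist camera has in their place "mount" (4x4, takes a point from camera to tool coordinates, whose origin is the TCP and whose axes are the flange's). Camera axes: x right, y up, looking along -z (the intrinsics and any distortion apply to the point x, -y, -z); pixel columns grow to the right and rows downward; lengths in m; the calibration is good to about 2 mm. The wrist camera is an equidistant fisheye: a pixel r from the principal point sees the ray r / f radians off the axis. A picture is of the moment at which its call begins: read the wrist's pose just before it. camera_info takes no time and is no camera call.
- bot.sign_off(): hands the job in; it is judged then, once.
The state is a dict: "time": time; "joints": joint angles; "qd": joint speeds; "tau": joint torques, N m; "tool_pos": TCP position; "tool_rot": TCP orientation; "contact_force": force on the tool from outside, world axes, zero at the start; "moment": the same for the moment, N m; "opening": opening from 0.0 (shut) to 1.0 (fully open); "finger_force": force on a finger pad.
Only numpy, scipy, OpenCV 4.12 (cv2) and the standard library are available. Lean on these libraries where they do the work, as an engineer would, in place of code of your own. Each camera call takes 0.05 s, during which the arm holds its last target. There are 200 camera calls.

## Working session

There is one attempt and no reset: what is moved stays moved. The work goes in short steps, Python scripts to look and compute and a tool call to move; the robot and the scene stay as the last step left them, time stands still between calls to the robot, and variables do not carry over. Pictures are saved under pics/ and viewed, at most 15 in all, crops included, and the job is handed in when it is done.

Besides the shell and the picture viewer there is one more tool, called after "Request:" in YAML: its name, and indented under it one key for each argument. step_arm: Moves the arm, as the interface text tells. Its arguments: {"type":"object","properties":{"steps":{"type":"array","items":{"type":"array","items":{"type":"number"}}},"force":{"type":"number"}},"required":["steps"]}

```bash
ls; mkdir -p pics; python3 - <<'E'
from rig import bot
import cv2
s=bot.get_state()
for k,v in s.items(): print(k,v)
print(bot.hold_point_z)
for n in("scene","top","wrist"):
    print(n,bot.camera_info(n))
    cv2.imwrite(f"pics/{n}0.png",bot.camera(n)[:,:,::-1])
E
```

```text
pics
time 0.0
joints [-61.31911657  39.5322645  -11.14384863  89.7422127    9.01307821
  51.70863976 -12.32176629]
qd [-0.00843615 -0.10460599 -0.00888129  0.07788495 -0.07389109 -0.04395374
 -0.10183353]
tau [-3.70620965e-04 -5.27556860e+01 -1.26716405e+00 -1.53437752e+01
 -5.27710444e-02  6.32813302e-03  1.67391531e-04]
tool_pos [0.2810374  0.55757482 0.23793196]
tool_rot [[-8.93075577e-01  4.49906181e-01 -6.64926934e-04]
 [ 4.49906649e-01  8.93074086e-01 -1.63801925e-03]
 [-1.43125970e-04 -1.76203003e-03 -9.99998437e-01]]
contact_force [0.10972456 0.59858972 0.68184471]
moment [ 0.06552331  0.05373242 -0.00766799]
finger_force 0.0
opening 1.001176275564396
0.0187
scene {'intrinsics': array([[564.83116259,   0.        , 320.23910324],
       [  0.        , 564.83116259, 236.45229393],
       [  0.        ,   0.        ,   1.        ]]), 'position': array([0.91733909, 0.67670359, 0.80218057]), 'attitude': array([[-0.85668117, -0.34762832,  0.3811193 ],
       [ 0.51558692, -0.60045133,  0.61125145],
       [ 0.01635527,  0.72014773,  0.69362796]])}
top {'intrinsics': array([[522.697
[... 184 characters left out ...]
  1.06694494]), 'attitude': array([[-0.02762324,  0.98437745, -0.17389077],
       [-0.99957756, -0.02877348, -0.00409678],
       [-0.00903622,  0.17370414,  0.98475643]])}
wrist {'intrinsics': array([[371.64829954,   0.        , 317.02369299],
       [  0.        , 371.64829954, 239.24174156],
       [  0.        ,   0.        ,   1.        ]]), 'mount': array([[-1.45755400e-03,  9.63902855e-01,  2.66250187e-01,
         6.89670170e-02],
       [ 9.99997324e-01,  9.26577490e-04,  2.11988362e-03,
        -8.46853742e-04],
       [ 1.79666044e-03,  2.66252564e-01, -9.63901626e-01,
        -1.46069143e-01],
       [ 0.00000000e+00,  0.00000000e+00,  0.00000000e+00,
         1.00000000e+00]])}
```

View pics/top0.png

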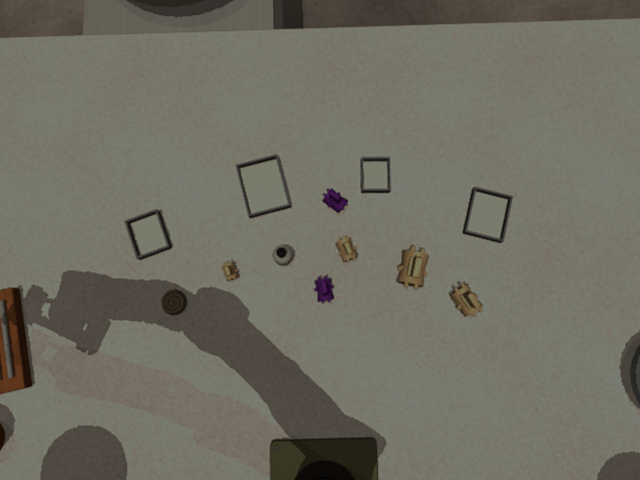

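View pics/scene0.png

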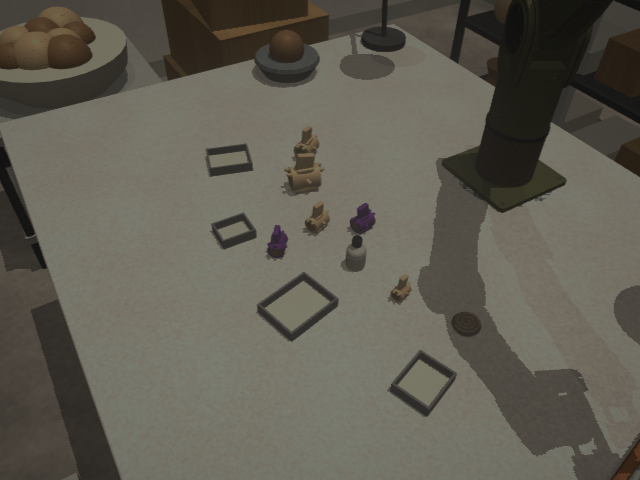

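The top view shows four tan bones at about (413,266), (465,299), (346,249) and (231,270). The two purple look-alikes are at (335,200) and (324,289). The trays are at (264,186), (488,215), (149,233) and (375,175), the bottle is at (283,255) and the ammonite at (174,301). The scene view agrees. Next I'll measure them and make one enlarged crop.

```bash
cat > h.py <<'E'
import numpy as np, cv2
from rig import bot
from scipy.spatial.transform import Rotation as R
def rays(cam,uv,st=None):
    i=bot.camera_info(cam);K=i['intrinsics'];uv=np.atleast_2d(uv).astype(float)
    p=(uv-[K[0,2],K[1,2]])/K[0,0]
    if cam=='wrist':
        r=np.linalg.norm(p,axis=1,keepdims=True)+1e-9
        d=np.hstack([p/r*np.sin(r),np.cos(r)])*[1,-1,-1]
        T=i['mount'];Rw=np.array(st['tool_rot'])
        return np.array(st['tool_pos'])+Rw@T[:3,3],d@(Rw@T[:3,:3]).T
    d=np.hstack([p,np.ones((len(p),1))])*[1,-1,-1]
    return i['position'],d@i['attitude'].T
def plane(cam,uv,z,st=None):
    o,d=rays(cam,uv,st);return o+d*((z-o[2])/d[:,2])[:,None]
def rect(xy):
    (c,s,a)=cv2.minAreaRect((xy[:,:2]*1000).astype(np.float32))
    if s[0]<s[1]: s=s[::-1];a+=90
    return np.array(c)/1000,np.array(s),(a+90)%180-90   # mm, deg (long axis)
def delta(pos,yaw):
    """to TCP pos, tool down, tool x axis at yaw deg mod 180: turn(deg) and shift(cm) in tool axes"""
    s=bot.get_state();R0=np.array(s['tool_rot']);best=None
    for y in(yaw,yaw+180):
        c,n=np.cos(np.radians(y)),np.sin(np.radians(y))
        v=R.from_matrix(R0.T@np.array([[c,n,0],[n,-c,0],[0,0,-1]])).as_rotvec(degrees=True)
        if best is None or np.linalg.norm(v)<np.linalg.norm(best):best=v
    print('turn',best.round(2),'shift',(R0.T@(np.array(pos)-s['tool_pos'])*100).round(2),'cur',np.round(s['tool_pos'],4),'yaw',np.degrees(np.arctan2(R0[1,0],R0[0,0])).round(1),'j7',s['joints'][6].round(0),'t',s['time'])
E
python3 - <<'E'
from h import *
im=cv2.imread('pics/top0.png');hsv=cv2.cvtColor(im,cv2.COLOR_BGR2HSV)
for n,(u,v) in dict(T1=(264,186),T2=(488,215),T3=(149,233),T4=(375,175)).items():
    w=hsv[v-45:v+45,u-45:u+45,2];m=(w<65).astype(np.uint8)
    cs=cv2.findContours(m,cv2.RETR_EXTERNAL,cv2.CHAIN_APPROX_NONE)[0]
    c=max([c for c in cs if cv2.pointPolygonTest(c,(45.,45.),False)>0],key=cv2.contourArea)[:,0]+[u-45,v-45]
    print(n,*rect(plane('top',c,.011)))
for n,(u,v,h) in dict(V1=(413,266,.04),V2=(465,299,.035),V3=(346,249,.03),V4=(231,270,.025)).items():
    w=hsv[v-30:v+30,u-30:u+30];m=cv2.inRange(w,(5,70,50),(25,255,255))
    c=max(cv2.findContours(m,cv2.RETR_EXTERNAL,cv2.CHAIN_APPROX_NONE)[0],key=cv2.contourArea)[:,0]+[u-30,v-30]
    print(n,*rect(plane('top',c,h)))
cv2.imwrite('pics/crop1.png',cv2.convertScaleAbs(cv2.resize(im[185:325,210:490],None,fx=2.85,fy=2.85,interpolation=cv2.INTER_CUBIC),alpha=1.6))
E
```

```text
Traceback (most recent call last):
ValueError: max() iterable argument is empty
```

```bash
python3 - <<'E'
from h import *
im=cv2.imread('pics/top0.png');hsv=cv2.cvtColor(im,cv2.COLOR_BGR2HSV)
for n,(u,v) in dict(T1=(264,186),T2=(488,215),T3=(149,233),T4=(375,175)).items():
    w=hsv[v-38:v+38,u-38:u+38,2]
    t=(int(w.min())+int(np.median(w)))/2+8
    m=cv2.morphologyEx((w<t).astype(np.uint8),cv2.MORPH_CLOSE,np.ones((3,3)))
    cs=cv2.findContours(m,cv2.RETR_EXTERNAL,cv2.CHAIN_APPROX_NONE)[0]
    c=max(cs,key=lambda c:cv2.contourArea(cv2.convexHull(c)))[:,0]+[u-38,v-38]
    print(n,t,*rect(plane('top',c,.011)))
for n,(u,v,h) in dict(V1=(413,266,.04),V2=(465,299,.035),V3=(346,249,.03),V4=(231,270,.025)).items():
    w=hsv[v-30:v+30,u-30:u+30];m=cv2.inRange(w,(5,70,50),(25,255,255))
    c=max(cv2.findContours(m,cv2.RETR_EXTERNAL,cv2.CHAIN_APPROX_NONE)[0],key=cv2.contourArea)[:,0]+[u-30,v-30]
    print(n,*rect(plane('top',c,h)))
cv2.imwrite('pics/crop1.png',cv2.convertScaleAbs(cv2.resize(im[185:325,210:490],None,fx=2.85,fy=2.85,interpolation=cv2.INTER_CUBIC),alpha=1.6))
E
```

```text
T1 76.5 [0.60931805 0.10811987] [118.48184967  91.80872345] 13.381690979003906
T2 76.5 [ 0.53393835 -0.35149298] [102.04608917  83.83912659] -16.424285888671875
T3 75.5 [0.51352094 0.346384  ] [88.46325684 76.04636383] 19.754274368286133
T4 76.5 [ 0.62543195 -0.1253069 ] [73.82271576 60.37444687] -1.7566452026367188
V1 [ 0.42652444 -0.18683456] [83.30531311 57.08108902] -14.231491088867188
V2 [ 0.3589715  -0.28778119] [67.05976868 47.96899796] 32.74577713012695
V3 [ 0.46825723 -0.05731724] [52.50304031 38.00740433] 21.79416847229004
V4 [0.4312417  0.17710031] [40.06813431 27.53331375] 25.407482147216797
```

View pics/crop1.png

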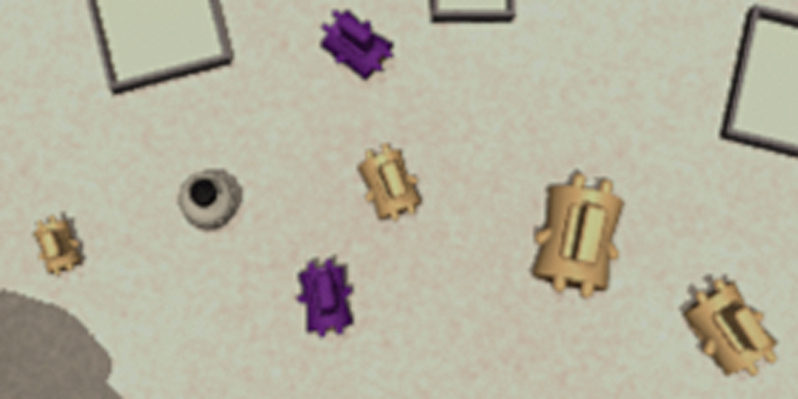

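The bone sizes from the top camera are 83, 67, 52 and 40 mm, so V1 is at (413,266), V2 at (465,299), V3 (tan, 54 mm) at (346,249) and V4 at (231,270). The crop shows both purple look-alikes clearly apart from tan V3, and the trays rank without doubt. I'll move over V1 via a safe waypoint.

```bash
python3 -c "
from h import *
delta([.52,.2,.22],165);delta([.4265,-.187,.20],170)"
```

```text
turn [ -0.08  -0.   -11.74] shift [-37.43 -21.19   1.84] cur [0.2811 0.5577 0.2381] yaw 153.3 j7 -12.0 t 0.15
turn [-8.000e-02 -1.000e-02 -1.674e+01] shift [-46.5  -59.96   3.9 ] cur [0.2811 0.5577 0.2381] yaw 153.3 j7 -12.0 t 0.15
```

Request:
step_arm:
  steps:
    - [0,0,-2,-5,-3,0.3,0.6]
    - [0,0,-4,-10,-6,0.6,0.6]
    - [0,0,-6,-15,-9,0.9,0.6]
    - [0,0,-8,-20,-12,1.2,0.6]
    - [0,0,-10,-25,-15,1.5,0.6]
  force: 40

```text
time: 0.78
tool_pos: [0.4378, 0.31, 0.2235]
tool_rot: [[-0.958, 0.287, 0.0], [0.287, 0.958, -0.0], [-0.0, -0.0, -1.0]]
contact_force: [0.5, 0.6, 0.1]
opening: 0.599
finger_force: 0.0
```

```bash
python3 -c "
from h import *
delta([.5,.1,.22],170);delta([.4265,-.187,.20],170)"
```

```text
turn [-0.    0.   -6.67] shift [-11.98 -18.33   0.35] cur [0.4378 0.31   0.2235] yaw 163.3 j7 19.0 t 0.775
turn [-0.    0.   -6.67] shift [-13.17 -47.93   2.36] cur [0.4378 0.31   0.2235] yaw 163.3 j7 19.0 t 0.775
```

Request:
step_arm:
  steps:
    - [0,0,-2,-3,-5,0.3,0.6]
    - [0,0,-4,-6,-10,0.6,0.6]
    - [0,0,-6,-9,-15,0.9,0.6]
    - [0,0,-6.7,-11,-20,1.2,0.6]
    - [0,0,-6.7,-12,-25,1.5,0.6]

```text
time: 1.4
tool_pos: [0.4804, 0.0356, 0.2085]
tool_rot: [[-0.984, 0.176, 0.001], [0.176, 0.984, 0.0], [-0.001, 0.0, -1.0]]
contact_force: [0.0, -1.3, -0.5]
opening: 0.6
finger_force: 0.0
```

```bash
python3 -c "
from h import *
delta([.4265,-.187,.20],170)"
```

```text
turn [ 0.01  0.04 -0.12] shift [  1.4  -22.86   0.84] cur [0.4804 0.0356 0.2085] yaw 169.9 j7 51.0 t 1.4
```

Request:
step_arm:
  steps:
    - [0,0,0,0.3,-5.5,0.2,0.6]
    - [0,0,0,0.7,-11,0.4,0.6]
    - [0,0,0,1,-16.5,0.6,0.6]
    - [0,0,0,1.4,-21,0.8,0.6]
    - [0,0,0,1.4,-22.9,0.8,0.6]

```text
time: 2.02
tool_pos: [0.4245, -0.1884, 0.2003]
tool_rot: [[-0.984, 0.179, -0.002], [0.179, 0.984, -0.001], [0.002, -0.001, -1.0]]
contact_force: [0.5, 0.5, 1.1]
opening: 0.597
finger_force: 0.0
```

```bash
python3 - <<'E'
from h import *
s=bot.get_state();im=bot.camera('wrist')[:,:,::-1];print(s['tool_pos'])
cv2.imwrite('pics/w1.png',cv2.convertScaleAbs(im,alpha=1.6))
E
```

```text
[ 0.42449066 -0.18839991  0.20030657]
```

View pics/w1.png

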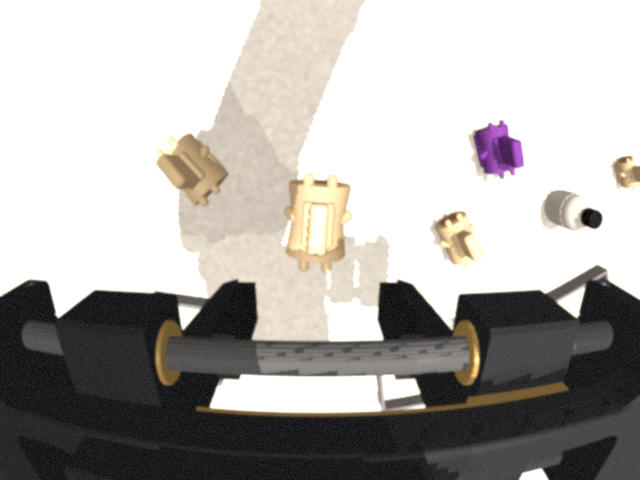

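The wrist view shows V1 at (318,225) with its blade top face at about (318,229) and almost in line with the tool. V2 is at (192,170), tan V3 at (460,238) and the purple look-alike at (498,150). Next I'll measure V1's blade top.

```bash
cat >> h.py <<'E'
def blade(im,st,uv,h,name):
    """im raw BGR wrist; blade top face in tan bone at uv"""
    hsv=cv2.cvtColor(im,cv2.COLOR_BGR2HSV)
    m=cv2.inRange(hsv,(5,60,40),(25,255,255))
    _,lab,stt,cen=cv2.connectedComponentsWithStats(cv2.morphologyEx(m,cv2.MORPH_CLOSE,np.ones((9,9))))
    k=lab[uv[1],uv[0]];b=(lab==k)&(lab>0)
    g=im.astype(int).sum(2);t,_=cv2.threshold((g[b]/3).astype(np.uint8),0,255,cv2.THRESH_OTSU)
    ys,xs=np.nonzero(b)
    c=cv2.findContours(b.astype(np.uint8),0,cv2.CHAIN_APPROX_NONE)[0][0][:,0]
    print('silhouette',*rect(plane('wrist',c,h*.45,st)),'otsu',t,stt[k])
    f=((g/3>t)&b).astype(np.uint8)
    f=cv2.morphologyEx(f,cv2.MORPH_OPEN,np.ones((3,3)))
    vis=im.copy();vis=cv2.convertScaleAbs(vis,alpha=1.3)
    for c in cv2.findContours(f,0,cv2.CHAIN_APPROX_NONE)[0]:
        if len(c)<25:continue
        P=plane('wrist',c[:,0],h,st);print('bright',*rect(P),'px',c[:,0].mean(0).round())
        cv2.drawContours(vis,[c],-1,(0,255,0),1)
    x,y=uv;cv2.imwrite(name,cv2.resize(vis[max(0,y-60):y+60,max(0,x-70):x+70],None,fx=4,fy=4,interpolation=cv2.INTER_NEAREST))
E
python3 - <<'E'
from h import *
s=bot.get_state();im=bot.camera('wrist')[:,:,::-1].copy()
blade(im,s,(318,225),.088,'pics/b1.png')
E
```

```text
silhouette [ 0.42565662 -0.19033849] [84.93157959 56.74042511] -13.312789916992188 otsu 131.0 [ 286  173   68   99 4703]
bright [ 0.41406989 -0.16711972] [9.75974274 5.41345596] -42.98896789550781 px [348. 217.]
bright [ 0.40828198 -0.1865712 ] [58.69769287 32.72848511] -18.23017120361328 px [318. 218.]
```

View pics/b1.png

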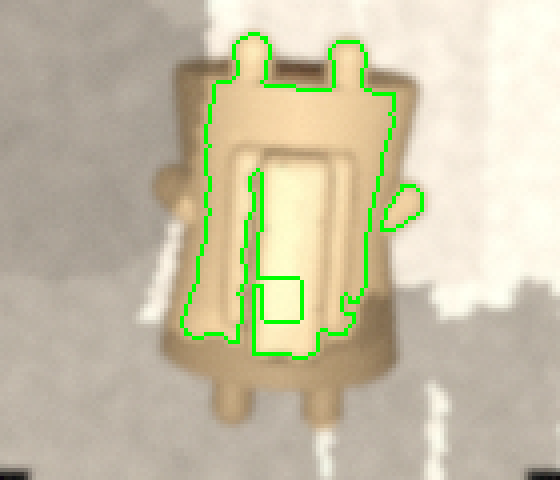

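The crop shows V1's pale blade top with corners at full-image pixels of about (314,205), (330,204), (327,253) and (311,253). I'll cast these.

```bash
cat >> h.py <<'E'
def quad(uv,h,st):
    P=plane('wrist',uv,h,st)[:,:2];d=(P[0]+P[1]-P[2]-P[3])/2;w=(P[1]+P[2]-P[0]-P[3])/2
    print('centre',P.mean(0).round(4),'len',np.linalg.norm(d)*1000,'wid',np.linalg.norm(w)*1000,'yaw',np.degrees(np.arctan2(d[1],d[0])),'or',np.degrees(np.arctan2(w[1],w[0]))-90)
    return P.mean(0)
E
python3 - <<'E'
from h import *
s=bot.get_state()
quad([(314,205),(330.5,204.3),(327.5,253),(311,253)],.088,s)
im=bot.camera('wrist')[:,:,::-1].copy();hsv=cv2.cvtColor(im,cv2.COLOR_BGR2HSV)
for p in [(320,230),(300,230),(340,220)]: print(im[p[1],p[0]],hsv[p[1],p[0]])
E
```

```text
centre [ 0.4201 -0.1855] len 35.77927062383157 wid 11.840447050608178 yaw 166.26846378698437 or -9.151638574790908
[154 189 196] [ 25  55 196]
[109 142 164] [ 18  86 164]
[105 136 159] [ 17  87 159]
```

```bash
cat >> h.py <<'E'
def face(im,uv,smax=72,vf=.85):
    """pale top face of the blade near uv -> contour pixels"""
    x,y=uv;hsv=cv2.cvtColor(im,cv2.COLOR_BGR2HSV)[y-40:y+40,x-40:x+40].astype(int)
    tan=(hsv[...,0]>8)&(hsv[...,0]<32)&(hsv[...,1]>35)
    v=hsv[40-2:43,38:43,2].max()
    f=(tan&(hsv[...,1]<smax)&(hsv[...,2]>vf*v)).astype(np.uint8)
    f=cv2.morphologyEx(f,cv2.MORPH_OPEN,np.ones((2,2)))
    _,lab,st,_=cv2.connectedComponentsWithStats(f);k=lab[36:45,36:45];k=np.bincount(k[k>0]).argmax()
    return cv2.findContours((lab==k).astype(np.uint8),0,cv2.CHAIN_APPROX_NONE)[0][0][:,0]+[x-40,y-40],st[k]
E
python3 - <<'E'
from h import *
s=bot.get_state();im=bot.camera('wrist')[:,:,::-1].copy()
for smax in(65,70,75):
    c,st=face(im,(320,230),smax);print(st,*rect(plane('wrist',c,.088,s)))
t=cv2.imread('pics/top0.png');print(plane('top',[(413.5,266.8)],.088))
h=cv2.cvtColor(t,cv2.COLOR_BGR2HSV)[258:276,405:422];print(h[...,1]);print(h[...,2])
E
```

```text
[ 28  16  15  45 461] [ 0.41970761 -0.18731659] [32.7810173   8.15800953] -14.718605041503906
[ 28  16  16  46 554] [ 0.41999768 -0.18749713] [33.76514435  9.19295597] -14.731246948242188
[ 27  16  17  47 641] [ 0.42026031 -0.18766852] [34.6736145   9.99534416] -14.577980041503906
[[ 0.42134359 -0.1798686   0.088     ]]
[[120 118 121 119 122 116  99  95 106 134 130 110  89  86  95 103 108]
 [120 122 120 119 125 118  95  90 103 134 124  99  79  75  78  86  91]
 [120 118 120 120 125 113  97  94 106 134 119  90  77  74  76  78  90]
 [123 121 120 122 119 108  93  95 114 136 120  87  75  74  74  77  99]
 [120 120 120 124 118  99  88  93 124 136 115  84  73  74  77  78  99]
 [122 121 119 124 118  95  86  92 134 130 107  84  75  75  78  80  98]
 [121 119 118 121 117  94  87 100 144 126  99  79  75  76  76  89 103]
 [119 118 122 123 113  93  88 105 137 122  89  74  75  76  80  97 113]
 [122 119 122 123 106  90  90 115 134 116  85  75  74  77  80  97 113]
 [118 119 123 122  96  86  91 116 125 116  82  73  75  78  84 100 115]
 [120 120 124 118  95  82  90 119 127 106  82  75  76  81  89 103 11
[... 1079 characters left out ...]
 86  85 113 124  94  51  42  97 120 123 121 120 121 118  95]
 [ 99 105  77  88 117 125  90  46  51 103 122 123 122 121 121 115  95]
 [102 108  78  95 121 124  85  43  62 108 122 123 121 120 121 111  95]
 [105 108  81 101 121 116  74  42  78 114 122 123 120 122 121 103  94]
 [106 102  80 106 122 104  62  41  91 118 123 122 121 121 120  96  95]
 [107  98  88 112 123  94  52  44  98 121 123 121 121 121 117  91  91]
 [109  92  92 117 124  89  45  51 105 122 123 120 120 122 114  99  97]
 [109  85  97 120 124  84  43  69 111 121 122 120 121 121 108  97  97]
 [111  89 101 119 114  73  40  83 116 124 122 121 121 120 103  97  99]
 [113 107  99 100  96  68  49  88 116 121 120 121 122 119  99  99 100]]
```

```bash
python3 - <<'E'
from h import *
s=bot.get_state()
print(plane('wrist',[(320.5,184),(318,256),(310,172),(335,174),(305,271),(329,271)],.056,s).round(4), plane('wrist',[(310,172),(335,174),(305,271),(329,271)],.03,s).round(4))
delta([.4203,-.1877,.061],165.4)
E
```

```text
[[ 0.3932 -0.1771  0.056 ]
 [ 0.4512 -0.1894  0.056 ]
 [ 0.3824 -0.1835  0.056 ]
 [ 0.3873 -0.1646  0.056 ]
 [ 0.4623 -0.2024  0.056 ]
 [ 0.4658 -0.1827  0.056 ]] [[ 0.3846 -0.1844  0.03  ]
 [ 0.39   -0.1638  0.03  ]
 [ 0.4716 -0.205   0.03  ]
 [ 0.4754 -0.1836  0.03  ]]
turn [0.05 0.01 4.56] shift [ 0.55 -0.41 13.96] cur [ 0.4264 -0.1847  0.2007] yaw 170.0 j7 75.0 t 2.225
```

Request:
step_arm:
  steps:
    - [0,0,2.5,0.3,-0.2,3,0.6]
    - [0,0,4.6,0.5,-0.4,7,0.6]
    - [0,0,4.6,0.5,-0.4,11,0.6]
    - [0,0,4.6,0.5,-0.4,13.9,0.6]
    - [0,0,4.6,0.5,-0.4,13.9,0.6]

```text
time: 2.85
tool_pos: [0.4202, -0.1861, 0.0604]
tool_rot: [[-0.968, 0.249, -0.003], [0.249, 0.968, 0.002], [0.004, 0.001, -1.0]]
contact_force: [-1.2, 0.2, -0.2]
opening: 0.599
finger_force: 0.0
```

```bash
python3 - <<'E'
from h import *
cv2.imwrite('pics/w2.png',cv2.convertScaleAbs(bot.camera('wrist')[:,:,::-1],alpha=1.3))
delta([.4203,-.1877,.061],165.4)
E
```

```text
turn [ 0.04 -0.08  0.12] shift [ 0.02 -0.11  0.05] cur [ 0.4208 -0.1867  0.0615] yaw 165.5 j7 63.0 t 2.9
```

View pics/w2.png

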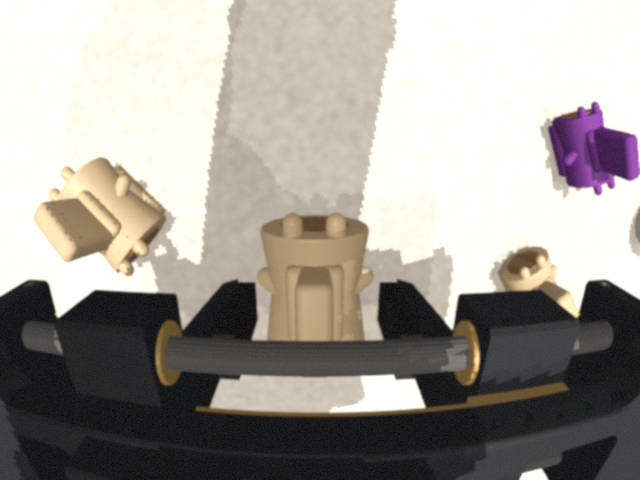

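The blade, around (315,305), sits centred between the fingers and aligned with them. I'll close and lift.

Request:
step_arm:
  steps:
    - [0,0,0,0,0,0,0.4]
    - [0,0,0,0,0,0,0.2]
    - [0,0,0,0,0,0,0]
    - [0,0,0,0,0,0,0]
    - [0,0,0,0,0,0,0]
  force: 40

```text
time: 3.52
tool_pos: [0.4208, -0.1883, 0.0619]
tool_rot: [[-0.968, 0.253, 0.001], [0.253, 0.968, 0.0], [-0.001, 0.0, -1.0]]
contact_force: [0.7, 0.9, 2.4]
opening: 0.154
finger_force: 39.9
```

Request:
step_arm:
  steps:
    - [0,0,0,0,0,-0.5,0]
    - [0,0,0,0,0,-3,0]
    - [0,0,0,0,0,-6,0]
    - [0,0,0,0,0,-9,0]
    - [0,0,0,0,0,-11,0]

```text
time: 4.15
tool_pos: [0.4201, -0.1886, 0.1729]
tool_rot: [[-0.967, 0.253, -0.0], [0.253, 0.967, -0.0], [-0.0, -0.0, -1.0]]
contact_force: [-0.7, -0.2, -4.0]
opening: 0.153
finger_force: 39.9
```

```bash
python3 - <<'E'
from h import *
delta([.6093,.1081,.17],13.4)
E
```

```text
turn [-1.000e-02 -0.000e+00 -2.807e+01] shift [-10.79  33.49   0.28] cur [ 0.4201 -0.1886  0.1729] yaw 165.3 j7 69.0 t 4.15
```

Request:
step_arm:
  steps:
    - [0,0,-3,-1,3,0,0]
    - [0,0,-7,-2.5,7.5,0,0]
    - [0,0,-12,-4,12.5,0,0]
    - [0,0,-17,-5.5,17.5,0,0]
    - [0,0,-22,-7,22.5,0,0]

```text
time: 4.78
tool_pos: [0.5451, 0.0125, 0.1714]
tool_rot: [[-0.991, -0.131, -0.002], [-0.131, 0.991, -0.001], [0.002, -0.001, -1.0]]
contact_force: [1.1, -0.4, -3.1]
opening: 0.157
finger_force: 39.9
```

```bash
python3 - <<'E'
from h import *
delta([.6093,.1081,.17],13.4)
E
```

```text
turn [-0.03 -0.1  -5.9 ] shift [-7.62  8.64  0.13] cur [0.5451 0.0125 0.1714] yaw -172.5 j7 66.0 t 4.775
```

Request:
step_arm:
  steps:
    - [0,0,-2,-2.5,3,0,0]
    - [0,0,-4,-5,6,0,0]
    - [0,0,-5.5,-7,8,0,0]
    - [0,0,-5.5,-7.5,8.6,0,0]
    - [0,0,-5.5,-7.5,8.6,0,0]

```text
time: 5.4
tool_pos: [0.6076, 0.1056, 0.1712]
tool_rot: [[-0.975, -0.222, -0.002], [-0.222, 0.975, -0.001], [0.002, -0.001, -1.0]]
contact_force: [-0.4, -0.7, -3.8]
opening: 0.153
finger_force: 39.9
```

```bash
python3 - <<'E'
from h import *
delta([.6093,.1081,.066],13.4)
cv2.imwrite('pics/w3.png',cv2.convertScaleAbs(bot.camera('wrist')[:,:,::-1],alpha=1.3))
E
```

```text
turn [-0.05 -0.13 -0.57] shift [-0.25  0.22 10.52] cur [0.6076 0.1056 0.1712] yaw -167.2 j7 66.0 t 5.4
```

View pics/w3.png

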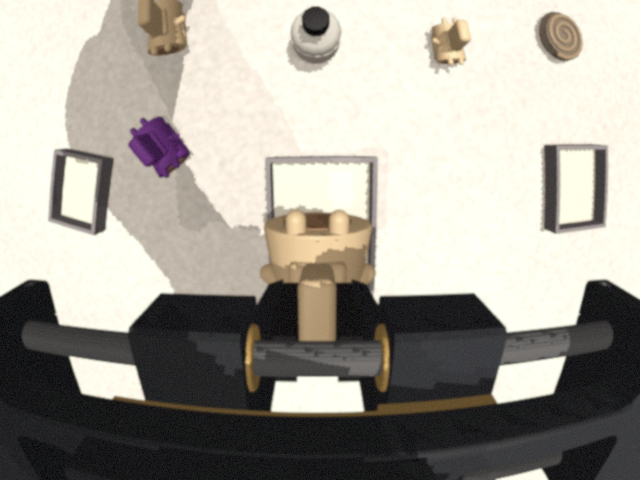

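The largest tray's near rim corners are at (268,158) and (377,157), and the bone hangs upright above it, aligned. I'll check the tray centre with these corners.

```bash
python3 - <<'E'
from h import *
s=bot.get_state()
P=plane('wrist',[(267,157),(377.5,156.5)],.022,s)[:,:2];e=P[1]-P[0];print(P,np.linalg.norm(e))
a=np.array([np.cos(np.radians(13.4)),np.sin(np.radians(13.4))])
print(P.mean(0)+a*.057, np.degrees(np.arctan2(e[1],e[0]))-90)
E
```

```text
[[0.56152928 0.0526486 ]
 [0.54163849 0.13821213]] 0.08784509145889116
[0.60703211 0.10864   ] 13.087002610966351
```

Request:
step_arm:
  steps:
    - [0,0,-0.5,-0.1,0.2,2.5,0]
    - [0,0,-0.5,-0.1,0.2,5,0]
    - [0,0,-0.5,-0.1,0.2,7.5,0]
    - [0,0,-0.5,-0.1,0.2,9.5,0]
    - [0,0,-0.5,-0.1,0.2,10.1,0]

```text
time: 6.08
tool_pos: [0.608, 0.1074, 0.0695]
tool_rot: [[-0.973, -0.23, -0.002], [-0.23, 0.973, -0.001], [0.003, -0.001, -1.0]]
contact_force: [-0.2, -0.5, -2.6]
opening: 0.158
finger_force: 39.9
```

Request:
step_arm:
  steps:
    - [0,0,0,0,0,0,0]
    - [0,0,0,0,0,0.1,0]
    - [0,0,0,0,0,0.2,0]
    - [0,0,0,0,0,0.3,0]
    - [0,0,0,0,0,0.3,0]

```text
time: 6.7
tool_pos: [0.6091, 0.1087, 0.0678]
tool_rot: [[-0.973, -0.231, 0.0], [-0.231, 0.973, 0.0], [-0.0, 0.0, -1.0]]
contact_force: [-0.4, 0.8, -2.9]
opening: 0.153
finger_force: 39.9
```

Request:
step_arm:
  steps:
    - [0,0,0,0,0,0.1,0]
    - [0,0,0,0,0,0.15,0]
    - [0,0,0,0,0,0.2,0]
    - [0,0,0,0,0,0.2,0]
    - [0,0,0,0,0,0.2,0]

```text
time: 7.32
tool_pos: [0.609, 0.1088, 0.066]
tool_rot: [[-0.973, -0.231, 0.0], [-0.231, 0.973, 0.0], [-0.0, 0.0, -1.0]]
contact_force: [-1.3, 0.3, 1.8]
opening: 0.152
finger_force: 39.9
```

The force swung from -2.9 N to +1.8 N, so the bone is on the tray floor. I'll release it and rise.

Request:
step_arm:
  steps:
    - [0,0,0,0,0,0,0.25]
    - [0,0,0,0,0,0,0.4]
    - [0,0,0,0,0,0,0.5]
    - [0,0,0,0,0,0,0.5]
    - [0,0,0,0,0,-0.5,0.5]

```text
time: 7.95
tool_pos: [0.6088, 0.1086, 0.0706]
tool_rot: [[-0.973, -0.231, -0.001], [-0.231, 0.973, -0.0], [0.001, -0.0, -1.0]]
contact_force: [-0.2, -0.2, 0.7]
opening: 0.499
finger_force: 0.0
```

Request:
step_arm:
  steps:
    - [0,0,0,0,0,-2,0.5]
    - [0,0,0,0,0,-5,0.5]
    - [0,0,0,0,0,-8,0.5]
    - [0,0,0,0,0,-11,0.5]
    - [0,0,0,0,0,-12.5,0.5]

```text
time: 8.57
tool_pos: [0.61, 0.1091, 0.1987]
tool_rot: [[-0.973, -0.231, 0.004], [-0.231, 0.973, 0.001], [-0.004, 0.0, -1.0]]
contact_force: [0.8, 0.8, -0.2]
opening: 0.499
finger_force: 0.0
```

```bash
python3 - <<'E'
from h import *
s=bot.get_state();im=bot.camera('wrist')[:,:,::-1].copy();cv2.imwrite('pics/w4.png',im)
hsv=cv2.cvtColor(im,cv2.COLOR_BGR2HSV)
c,st=face(im,(318,228));print(st,*rect(plane('wrist',c,.092,s)))
delta([.5,-.15,.19],-170);delta([.359,-.288,.19],32)
E
```

```text
[ 34  24  14  29 300] [0.60116772 0.10747269] [20.14228439  9.08752346] 13.3026704788208
turn [0.02 0.31 3.34] shift [ 16.74 -22.68   0.87] cur [0.6105 0.1093 0.1997] yaw -166.7 j7 67.0 t 8.625
turn [ -0.04   0.31 -18.66] shift [ 33.65 -32.85   0.78] cur [0.6105 0.1093 0.1997] yaw -166.7 j7 67.0 t 8.625
```

View pics/w4.png

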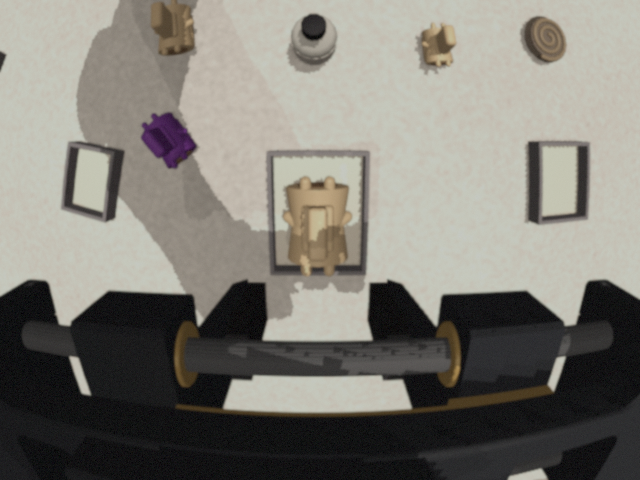

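V1 stands upright in the largest tray, centred and lengthwise, at around (318,228) inside the rim. Next is V2.

Request:
step_arm:
  steps:
    - [0,0,-2,3,-3,0.2,0.5]
    - [0,0,-5,7,-7,0.3,0.5]
    - [0,0,-8,11,-11,0.4,0.5]
    - [0,0,-11,15,-15,0.6,0.5]
    - [0,0,-15,19,-19,0.8,0.5]

```text
time: 9.25
tool_pos: [0.4667, -0.1215, 0.1874]
tool_rot: [[-0.879, -0.477, -0.001], [-0.477, 0.879, -0.0], [0.001, 0.0, -1.0]]
contact_force: [-0.6, -1.2, -0.1]
opening: 0.503
finger_force: 0.0
```

```bash
python3 - <<'E'
from h import *
delta([.355,-.288,.19],32)
E
```

```text
turn [ 0.01 -0.03 -3.51] shift [17.76 -9.3  -0.26] cur [ 0.4667 -0.1215  0.1874] yaw -151.5 j7 94.0 t 9.25
```

Request:
step_arm:
  steps:
    - [0,0,-1,4.5,-2.5,0,0.5]
    - [0,0,-2,9,-5,0,0.5]
    - [0,0,-3,13,-7,-0.2,0.5]
    - [0,0,-3.5,17,-9,-0.2,0.5]
    - [0,0,-3.5,17.8,-9.3,-0.2,0.5]

```text
time: 9.88
tool_pos: [0.3527, -0.2889, 0.189]
tool_rot: [[-0.852, -0.523, -0.003], [-0.523, 0.852, -0.0], [0.002, 0.001, -1.0]]
contact_force: [0.1, 0.1, -0.8]
opening: 0.498
finger_force: 0.0
```

Request:
step_arm:
  steps:
    - [0,0,0,0,0,0,0.5]
    - [0,0,0,0,0,0,0.5]
    - [0,0,0,0,0,0,0.5]
    - [0,0,0,0,0,0,0.5]
    - [0,0,0,0,0,0,0.5]

```text
time: 10.5
tool_pos: [0.3559, -0.2861, 0.1897]
tool_rot: [[-0.849, -0.528, 0.0], [-0.528, 0.849, 0.0], [-0.0, 0.0, -1.0]]
contact_force: [0.8, -0.5, -0.2]
opening: 0.504
finger_force: 0.0
```

```bash
python3 - <<'E'
from h import *
s=bot.get_state();im=bot.camera('wrist')[:,:,::-1].copy()
print(s['tool_pos'],s['joints'].round(0))
v=cv2.convertScaleAbs(im,alpha=1.2);cv2.imwrite('pics/w5.png',cv2.resize(v[130:290,220:420],None,fx=4,fy=4,interpolation=cv2.INTER_CUBIC));cv2.imwrite('pics/w5raw.png',im)
E
```

```text
[ 0.35588715 -0.28613213  0.18970303] [ 55.  35. -35. 120.  35.  35. 118.]
```

View pics/w5.png

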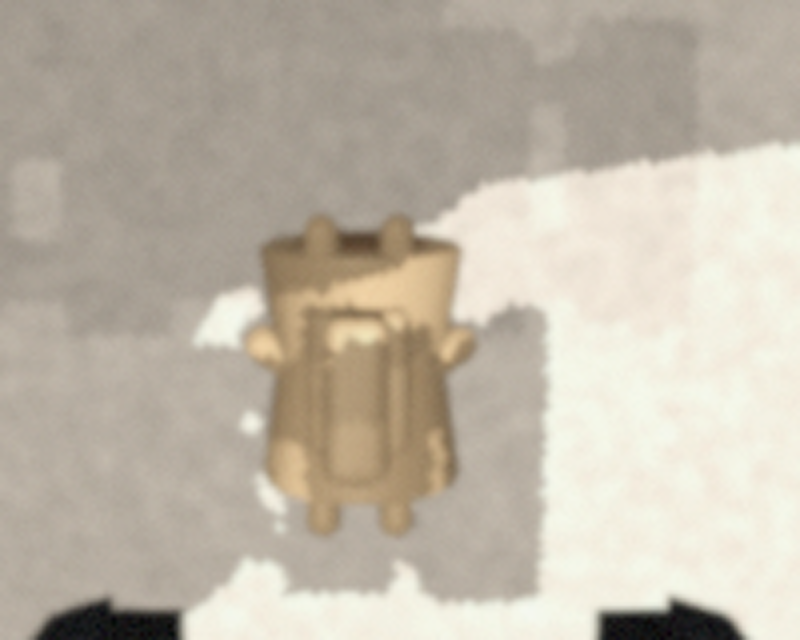

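V2 fills the crop. Its blade top has corners at full-image pixels of about (302,210), (316.5,210), (316.5,249.5) and (302.5,249.5), aligned with the tool.

```bash
python3 - <<'E'
from h import *
s=bot.get_state()
c=quad([(302,210),(316.5,210),(316.5,249.5),(302.5,249.5)],.074,s)
delta([c[0],c[1],.05],31.9)
E
```

```text
centre [ 0.3551 -0.2935] len 29.567235008671908 wid 10.353890450367679 yaw -148.14151521442326 or 31.790350230650887
turn [-0.    0.01 -0.02] shift [ 0.45 -0.58 13.97] cur [ 0.3558 -0.2863  0.1897] yaw -148.1 j7 118.0 t 10.55
```

Request:
step_arm:
  steps:
    - [0,0,0,0.3,-0.4,3,0.5]
    - [0,0,0,0.45,-0.6,7,0.5]
    - [0,0,0,0.45,-0.6,11,0.5]
    - [0,0,0,0.45,-0.6,13.9,0.5]
    - [0,0,0,0.45,-0.6,13.9,0.5]

```text
time: 11.18
tool_pos: [0.3543, -0.2931, 0.0494]
tool_rot: [[-0.849, -0.529, -0.003], [-0.529, 0.849, 0.001], [0.002, 0.003, -1.0]]
contact_force: [0.1, 0.4, 0.2]
opening: 0.499
finger_force: 0.0
```

Request:
step_arm:
  steps:
    - [0,0,0,0,0,0,0.3]
    - [0,0,0,0,0,0,0.2]
    - [0,0,0,0,0,0,0]
    - [0,0,0,0,0,0,0]
    - [0,0,0,0,0,0,0]
  force: 30

```text
time: 11.8
tool_pos: [0.3552, -0.2943, 0.0513]
tool_rot: [[-0.85, -0.527, 0.001], [-0.528, 0.85, -0.001], [-0.0, -0.001, -1.0]]
contact_force: [-0.8, -0.1, 5.8]
opening: 0.134
finger_force: 30.0
```

Request:
step_arm:
  steps:
    - [0,0,0,0,0,-0.5,0]
    - [0,0,0,0,0,-3,0]
    - [0,0,0,0,0,-6,0]
    - [0,0,0,0,0,-9,0]
    - [0,0,0,0,0,-11,0]

```text
time: 12.42
tool_pos: [0.3546, -0.2939, 0.1619]
tool_rot: [[-0.85, -0.528, 0.0], [-0.528, 0.85, 0.0], [-0.0, 0.0, -1.0]]
contact_force: [-1.2, -0.5, -2.2]
opening: 0.137
finger_force: 30.0
```

```bash
python3 - <<'E'
from h import *
delta([.5339,-.3515,.16],-16.4)
cv2.imwrite('pics/w6.png',bot.camera('wrist')[:,:,::-1])
E
```

```text
turn [1.000e-02 1.000e-02 4.824e+01] shift [-12.19 -14.35   0.2 ] cur [ 0.3546 -0.2939  0.1619] yaw -148.2 j7 114.0 t 12.425
```

Request:
step_arm:
  steps:
    - [0,0,6,-1.5,-2,0,0]
    - [0,0,15,-4,-5,0,0]
    - [0,0,25,-7,-8,0,0]
    - [0,0,35,-9.5,-11.5,0,0]
    - [0,0,44,-12,-14,0,0]

```text
time: 13.1
tool_pos: [0.5312, -0.3502, 0.1596]
tool_rot: [[-0.976, 0.216, -0.002], [0.216, 0.976, 0.0], [0.002, -0.0, -1.0]]
contact_force: [-0.6, -0.7, -2.0]
opening: 0.135
finger_force: 30.0
```

Request:
step_arm:
  steps:
    - [0,0,2,0,0,0,0]
    - [0,0,4,0,0,0,0]
    - [0,0,4,0,0,0,0]
    - [0,0,4,0,0,0,0]
    - [0,0,4,0,0,0,0]

```text
time: 13.72
tool_pos: [0.5303, -0.3497, 0.1608]
tool_rot: [[-0.961, 0.278, -0.0], [0.278, 0.961, 0.0], [0.0, 0.0, -1.0]]
contact_force: [-0.1, 0.0, -1.9]
opening: 0.131
finger_force: 30.0
```

```bash
python3 - <<'E'
from h import *
delta([.5339,-.3515,.0545],-16.4)
im=bot.camera('wrist')[:,:,::-1].copy();s=bot.get_state()
cv2.imwrite('pics/w7.png',cv2.convertScaleAbs(im[100:340,200:440],alpha=1.2))
E
```

```text
turn [ 0.   -0.01  0.25] shift [-0.4  -0.08 10.63] cur [ 0.5303 -0.3497  0.1608] yaw 163.8 j7 84.0 t 13.725
```

View pics/w7.png

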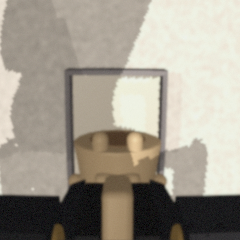

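The bone hangs over tray 2, whose near rim corners are at full-image pixels (266,170) and (366,170), so it is centred and parallel.

```bash
python3 - <<'E'
from h import *
s=bot.get_state()
P=plane('wrist',[(265.5,169),(366.5,169)],.022,s)[:,:2];e=P[1]-P[0]
a=np.radians(-16.4);print(P.mean(0)+np.array([np.cos(a),np.sin(a)])*.049,np.linalg.norm(e),np.degrees(np.arctan2(e[1],e[0]))-90)
E
```

```text
[ 0.53218321 -0.35246853] 0.07766729627627729 -16.247614623797432
```

Request:
step_arm:
  steps:
    - [0,0,0,-0.3,-0.1,2.5,0]
    - [0,0,0,-0.3,-0.1,5,0]
    - [0,0,0,-0.3,-0.1,7.5,0]
    - [0,0,0,-0.3,-0.1,9.5,0]
    - [0,0,0,-0.3,-0.1,10.1,0]

```text
time: 14.4
tool_pos: [0.5327, -0.3509, 0.0584]
tool_rot: [[-0.961, 0.278, -0.002], [0.278, 0.961, 0.001], [0.002, 0.0, -1.0]]
contact_force: [-0.6, -0.0, -1.9]
opening: 0.13
finger_force: 30.0
```

Request:
step_arm:
  steps:
    - [0,0,0,0,0,0,0]
    - [0,0,0,0,0,0.1,0]
    - [0,0,0,0,0,0.2,0]
    - [0,0,0,0,0,0.3,0]
    - [0,0,0,0,0,0.3,0]

```text
time: 15.02
tool_pos: [0.5334, -0.3513, 0.0568]
tool_rot: [[-0.961, 0.278, 0.0], [0.278, 0.961, 0.0], [-0.0, 0.0, -1.0]]
contact_force: [0.4, -0.1, -1.7]
opening: 0.133
finger_force: 30.0
```

Request:
step_arm:
  steps:
    - [0,0,0,0,0,0,0]
    - [0,0,0,0,0,0.1,0]
    - [0,0,0,0,0,0.1,0]
    - [0,0,0,0,0,0.1,0]
    - [0,0,0,0,0,0.1,0]

```text
time: 15.65
tool_pos: [0.5334, -0.3513, 0.0557]
tool_rot: [[-0.961, 0.278, 0.0], [0.278, 0.961, 0.0], [-0.0, 0.0, -1.0]]
contact_force: [0.1, 0.1, -2.3]
opening: 0.133
finger_force: 30.0
```

Request:
step_arm:
  steps:
    - [0,0,0,0,0,0.05,0]
    - [0,0,0,0,0,0.1,0]
    - [0,0,0,0,0,0.15,0]
    - [0,0,0,0,0,0.15,0]
    - [0,0,0,0,0,0.15,0]

```text
time: 16.27
tool_pos: [0.5335, -0.3512, 0.0554]
tool_rot: [[-0.961, 0.278, 0.0], [0.278, 0.961, -0.0], [-0.0, -0.0, -1.0]]
contact_force: [-2.6, 1.7, 7.9]
opening: 0.134
finger_force: 30.0
```

Contact, at +7.9 N. I'll release and rise.

Request:
step_arm:
  steps:
    - [0,0,0,0,0,-0.1,0.2]
    - [0,0,0,0,0,-0.1,0.35]
    - [0,0,0,0,0,-0.1,0.45]
    - [0,0,0,0,0,-0.1,0.45]
    - [0,0,0,0,0,-0.6,0.45]

```text
time: 16.9
tool_pos: [0.5331, -0.3512, 0.0599]
tool_rot: [[-0.961, 0.278, -0.001], [0.278, 0.961, 0.0], [0.001, 0.0, -1.0]]
contact_force: [-0.3, 0.5, -1.5]
opening: 0.451
finger_force: 0.0
```

Request:
step_arm:
  steps:
    - [0,0,0,0,0,-2,0.45]
    - [0,0,0,0,0,-5,0.45]
    - [0,0,0,0,0,-8,0.45]
    - [0,0,0,0,0,-11,0.45]
    - [0,0,0,0,0,-12.5,0.45]

```text
time: 17.52
tool_pos: [0.5344, -0.3517, 0.1882]
tool_rot: [[-0.961, 0.278, 0.003], [0.278, 0.961, -0.002], [-0.004, -0.001, -1.0]]
contact_force: [0.6, -0.6, 0.9]
opening: 0.449
finger_force: 0.0
```

```bash
python3 - <<'E'
from h import *
s=bot.get_state();im=bot.camera('wrist')[:,:,::-1].copy()
cv2.imwrite('pics/w8.png',cv2.resize(im[110:300,210:430],None,fx=2.5,fy=2.5))
delta([.463,-.057,.17],22)
E
```

```text
turn [ -0.17   0.28 -38.16] shift [15.13 26.34  1.81] cur [ 0.5349 -0.352   0.1892] yaw 163.8 j7 85.0 t 17.575
```

View pics/w8.png

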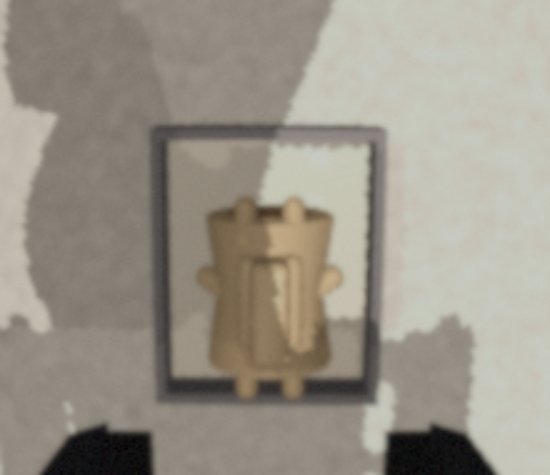

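```bash
python3 - <<'E'
from h import *
s=bot.get_state()
P=plane('wrist',np.array([(252,265),(287,265),(287,362),(252,362)])/2.5+[210,110],.078,s)
print(P.mean(0),rect(P))
Q=plane('wrist',np.array([(152,126),(386,128),(378,402),(158,402)])/2.5+[210,110],.022,s);print(Q.mean(0),rect(Q))
print(plane('wrist',np.array([(270,205),(270,372)])/2.5+[210,110],.035,s))
E
```

```text
[ 0.53450481 -0.35278514  0.078     ] (array([ 0.53450311, -0.35278979]), array([28.82440376, 10.18276978]), -16.188430786132812)
[ 0.53336643 -0.352878    0.022     ] (array([ 0.53353369, -0.35275778]), array([98.56878662, 79.44382477]), -16.625762939453125)
[[ 0.51037289 -0.34563979  0.035     ]
 [ 0.56534607 -0.36161358  0.035     ]]
```

V2 stands upright in tray 2 with its blade centre within 2 mm of the tray centre. Next is V3 (tan).

Request:
step_arm:
  steps:
    - [0,0,-8,3,5,0.3,0.45]
    - [0,0,-16,6,10.5,0.7,0.45]
    - [0,0,-24,9,16,1,0.45]
    - [0,0,-32,12,21,1.4,0.45]
    - [0,0,-38,15,26,1.8,0.45]

```text
time: 18.2
tool_pos: [0.4608, -0.0581, 0.1669]
tool_rot: [[-0.927, -0.376, -0.0], [-0.376, 0.927, 0.001], [-0.0, 0.001, -1.0]]
contact_force: [0.0, 0.6, -0.2]
opening: 0.452
finger_force: 0.0
```

Request:
step_arm:
  steps:
    - [0,0,0,0,0,0,0.45]
    - [0,0,0,0,0,0,0.45]
    - [0,0,0,0,0,0,0.45]
    - [0,0,0,0,0,0,0.45]
    - [0,0,0,0,0,0,0.45]

```text
time: 18.82
tool_pos: [0.4617, -0.0606, 0.1671]
tool_rot: [[-0.929, -0.371, 0.0], [-0.371, 0.929, -0.0], [-0.0, -0.0, -1.0]]
contact_force: [0.0, -0.0, 0.3]
opening: 0.454
finger_force: 0.0
```

```bash
python3 - <<'E'
from h import *
s=bot.get_state();im=bot.camera('wrist')[:,:,::-1].copy()
print(s['tool_pos'])
cv2.imwrite('pics/w9.png',cv2.resize(cv2.convertScaleAbs(im[130:290,220:420],alpha=1.2),None,fx=4,fy=4,interpolation=cv2.INTER_CUBIC))
E
```

```text
[ 0.46168427 -0.0605966   0.16714068]
```

View pics/w9.png

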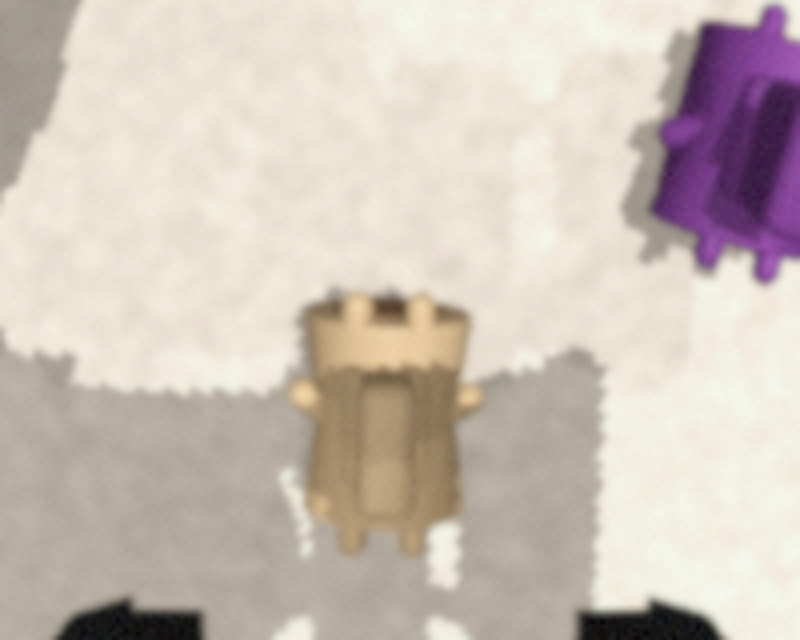

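The tan V3 is at the crop centre, with blade top corners at crop pixels (363,380), (412,380), (410,516) and (358,514). The purple look-alike at upper right is clear of the reach.

```bash
python3 - <<'E'
from h import *
s=bot.get_state()
c=quad(np.array([(363,380),(412,380),(410,516),(358,514)])/4+[220,130],.062,s)
delta([c[0],c[1],.0425],23)
E
```

```text
centre [ 0.4636 -0.0605] len 24.667713297195313 wid 8.88200196663639 yaw -159.75116288621732 or 20.51049366823696
turn [-0.    0.01 -1.22] shift [-0.17 -0.09 12.47] cur [ 0.4617 -0.0604  0.1672] yaw -158.2 j7 79.0 t 18.875
```

Request:
step_arm:
  steps:
    - [0,0,1,-0.15,0,3,0.45]
    - [0,0,1,-0.15,-0.05,6,0.45]
    - [0,0,1,-0.15,-0.05,10,0.45]
    - [0,0,1,-0.15,-0.05,12.4,0.45]
    - [0,0,1,-0.15,-0.05,12.4,0.45]

```text
time: 19.5
tool_pos: [0.4624, -0.0596, 0.042]
tool_rot: [[-0.934, -0.357, -0.003], [-0.357, 0.934, -0.001], [0.003, 0.001, -1.0]]
contact_force: [-0.3, -0.1, 0.6]
opening: 0.45
finger_force: 0.0
```

Request:
step_arm:
  steps:
    - [0,0,0,0,0,0,0.3]
    - [0,0,0,0,0,0,0.2]
    - [0,0,0,0,0,0,0]
    - [0,0,0,0,0,0,0]
    - [0,0,0,0,0,0,0]
  force: 25

```text
time: 20.12
tool_pos: [0.4637, -0.06, 0.0439]
tool_rot: [[-0.935, -0.356, 0.001], [-0.356, 0.935, -0.0], [-0.001, -0.001, -1.0]]
contact_force: [0.3, -0.1, 7.0]
opening: 0.125
finger_force: 25.0
```

Request:
step_arm:
  steps:
    - [0,0,0,0,0,-0.5,0]
    - [0,0,0,0,0,-3,0]
    - [0,0,0,0,0,-6,0]
    - [0,0,0,0,0,-9,0]
    - [0,0,0,0,0,-12,0]

```text
time: 20.75
tool_pos: [0.4626, -0.0599, 0.1643]
tool_rot: [[-0.934, -0.356, -0.001], [-0.356, 0.934, 0.0], [0.001, 0.0, -1.0]]
contact_force: [0.6, 0.4, -1.1]
opening: 0.123
finger_force: 24.9
```

```bash
python3 - <<'E'
from h import *
delta([.5135,.3464,.165],19.8)
E
```

```text
turn [ 0.02 -0.04  1.06] shift [-19.22  36.15  -0.07] cur [ 0.4626 -0.0599  0.1643] yaw -159.1 j7 77.0 t 20.75
```

Request:
step_arm:
  steps:
    - [0,0,0,-1.5,3,0,0]
    - [0,0,0,-4,7.5,0,0]
    - [0,0,0,-6.5,12.5,0,0]
    - [0,0,0,-9,17.5,0,0]
    - [0,0,0,-11.5,22,0,0]

```text
time: 21.38
tool_pos: [0.4917, 0.1886, 0.1633]
tool_rot: [[-0.934, -0.357, -0.001], [-0.357, 0.934, -0.0], [0.001, 0.0, -1.0]]
contact_force: [0.7, -0.5, -1.4]
opening: 0.124
finger_force: 24.9
```

Request:
step_arm:
  steps:
    - [0,0,0.5,-2,4,0,0]
    - [0,0,1,-4.5,8,0,0]
    - [0,0,1,-6.5,12,0,0]
    - [0,0,1,-7.5,13.8,0,0]
    - [0,0,1,-7.5,13.8,0,0]

```text
time: 22.0
tool_pos: [0.5123, 0.3441, 0.1631]
tool_rot: [[-0.94, -0.342, -0.001], [-0.342, 0.94, 0.001], [0.001, 0.001, -1.0]]
contact_force: [0.7, -0.6, -2.1]
opening: 0.121
finger_force: 24.9
```

```bash
python3 - <<'E'
from h import *
s=bot.get_state();im=bot.camera('wrist')[:,:,::-1].copy()
cv2.imwrite('pics/w10.png',cv2.resize(im[100:340,200:440],None,fx=2,fy=2))
delta([.5135,.3464,.048],19.8)
E
```

```text
turn [-0.05 -0.08  0.1 ] shift [-0.25  0.41 11.49] cur [0.5126 0.3419 0.1629] yaw -160.1 j7 48.0 t 22.05
```

View pics/w10.png

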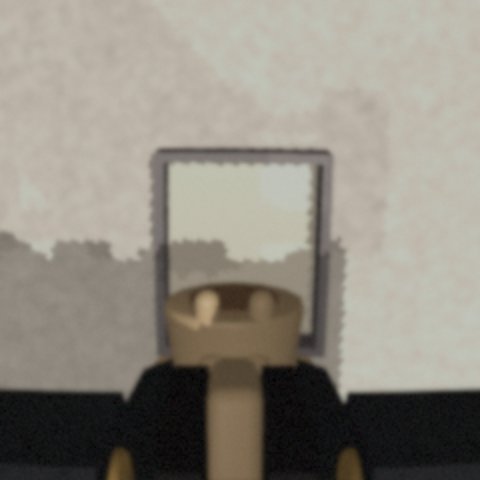

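The bone hangs over tray 3, whose near rim corners are at full-image pixels (276,175) and (366.5,175). It needs about 4 mm in +y.

```bash
python3 - <<'E'
from h import *
s=bot.get_state()
P=plane('wrist',[(275.5,174.5),(367,174.5)],.022,s)[:,:2];e=P[1]-P[0]
a=np.radians(19.8);c=P.mean(0)+np.array([np.cos(a),np.sin(a)])*.042
print(c,np.linalg.norm(e),np.degrees(np.arctan2(e[1],e[0]))-90)
delta([(c[0]+.5135)/2,(c[1]+.3464)/2,.048],19.8)
E
```

```text
[0.51100397 0.34405971] 0.07096671071824764 19.905909675841656
turn [-0.05 -0.08  0.1 ] shift [-0.1   0.34 11.49] cur [0.5126 0.3419 0.1629] yaw -160.1 j7 48.0 t 22.05
```

Request:
step_arm:
  steps:
    - [0,0,0,-0.1,0.2,2.5,0]
    - [0,0,0,-0.1,0.2,5,0]
    - [0,0,0,-0.1,0.2,7.5,0]
    - [0,0,0,-0.1,0.2,10,0]
    - [0,0,0,-0.1,0.2,11,0]

```text
time: 22.68
tool_pos: [0.5131, 0.3417, 0.0519]
tool_rot: [[-0.941, -0.338, -0.002], [-0.338, 0.941, -0.003], [0.003, -0.003, -1.0]]
contact_force: [0.5, -0.8, -0.9]
opening: 0.122
finger_force: 24.9
```

Request:
step_arm:
  steps:
    - [0,0,0,0,0,0,0]
    - [0,0,0,0,0,0.1,0]
    - [0,0,0,0,0,0.2,0]
    - [0,0,0,0,0,0.2,0]
    - [0,0,0,0,0,0.2,0]

```text
time: 23.3
tool_pos: [0.5136, 0.3448, 0.0515]
tool_rot: [[-0.941, -0.34, 0.0], [-0.34, 0.941, 0.0], [-0.0, 0.0, -1.0]]
contact_force: [0.7, 0.8, -1.8]
opening: 0.124
finger_force: 24.9
```

Request:
step_arm:
  steps:
    - [0,0,0,0.1,0,0.1,0]
    - [0,0,0,0.1,0,0.2,0]
    - [0,0,0,0.1,0,0.3,0]
    - [0,0,0,0.1,0,0.3,0]
    - [0,0,0,0.1,0,0.3,0]

```text
time: 23.92
tool_pos: [0.5126, 0.3443, 0.0482]
tool_rot: [[-0.941, -0.34, -0.0], [-0.34, 0.941, 0.0], [0.0, 0.0, -1.0]]
contact_force: [-0.4, -0.6, -2.3]
opening: 0.12
finger_force: 24.9
```

Request:
step_arm:
  steps:
    - [0,0,0,0,0,0.05,0]
    - [0,0,0,0,0,0.1,0]
    - [0,0,0,0,0,0.1,0]
    - [0,0,0,0,0,0.1,0]
    - [0,0,0,0,0,0.1,0]

```text
time: 24.55
tool_pos: [0.5127, 0.3443, 0.0479]
tool_rot: [[-0.941, -0.34, 0.0], [-0.34, 0.941, 0.0], [-0.0, -0.0, -1.0]]
contact_force: [-1.6, -1.2, 6.1]
opening: 0.12
finger_force: 24.9
```

Contact, at +6.1 N. I'll release and rise.

Request:
step_arm:
  steps:
    - [0,0,0,0,0,-0.1,0.2]
    - [0,0,0,0,0,-0.1,0.35]
    - [0,0,0,0,0,-0.1,0.45]
    - [0,0,0,0,0,-0.1,0.45]
    - [0,0,0,0,0,-0.6,0.45]

```text
time: 25.18
tool_pos: [0.5123, 0.3441, 0.053]
tool_rot: [[-0.941, -0.34, -0.001], [-0.34, 0.941, -0.0], [0.001, -0.0, -1.0]]
contact_force: [-0.3, 0.1, -0.6]
opening: 0.45
finger_force: 0.0
```

Request:
step_arm:
  steps:
    - [0,0,0,0,0,-2,0.45]
    - [0,0,0,0,0,-5,0.45]
    - [0,0,0,0,0,-8,0.45]
    - [0,0,0,0,0,-11,0.45]
    - [0,0,0,0,0,-11,0.45]

```text
time: 25.8
tool_pos: [0.514, 0.3458, 0.167]
tool_rot: [[-0.941, -0.339, 0.005], [-0.339, 0.941, 0.004], [-0.006, 0.002, -1.0]]
contact_force: [0.3, -0.4, -0.6]
opening: 0.449
finger_force: 0.0
```

```bash
python3 - <<'E'
from h import *
im=bot.camera('wrist')[:,:,::-1].copy();s=bot.get_state();cv2.imwrite('pics/w11.png',im)
hsv=cv2.cvtColor(im,cv2.COLOR_BGR2HSV);m=cv2.inRange(hsv,(5,70,40),(25,255,255))
for c in cv2.findContours(m,0,cv2.CHAIN_APPROX_NONE)[0]:
    if cv2.contourArea(c)>300: print(cv2.boundingRect(c),*rect(plane('wrist',c[:,0],.03,s)))
delta([.428,.177,.15],22)
E
```

```text
(165, 386, 380, 31) [0.6692113  0.45233511] [416.33361816  17.48520851] -70.28247833251953
(427, 321, 25, 68) [0.58989777 0.49344247] [78.60092926 23.2912178 ] 29.046438217163086
(183, 321, 25, 68) [0.66680762 0.27813519] [78.93577576 23.26259422] 10.454211235046387
(6, 203, 76, 89) [0.61959314 0.09336533] [109.40680695  92.77168274] -81.63840007781982
(291, 199, 49, 67) [0.51687329 0.34404117] [53.41849518 37.33509445] 19.736156463623047
(139, 42, 39, 48) [0.42936905 0.18016922] [39.24355698 33.96544266] 20.794527053833008
(590, 36, 50, 196) [0.32168201 0.58625232] [202.65898132  81.31834412] 24.066755294799805
(290, 13, 54, 56) [0.37581085 0.29494678] [44.3559761  39.94085312] 32.3601188659668
turn [ 0.06  0.19 -2.15] shift [ 13.72 -12.9    1.47] cur [0.5133 0.3449 0.1653] yaw -160.2 j7 48.0 t 25.85
```

V3's silhouette is 53 x 37 mm at yaw 19.7°, so it is upright in tray 3. Next is V4.

Request:
step_arm:
  steps:
    - [0,0,0,3,-3,0.3,0.4]
    - [0,0,-1,7,-6.5,0.6,0.4]
    - [0,0,-2,10.5,-10,1,0.4]
    - [0,0,-2,13.5,-12.7,1.5,0.4]
    - [0,0,-2,13.7,-12.9,1.5,0.4]

```text
time: 26.48
tool_pos: [0.4251, 0.1724, 0.1475]
tool_rot: [[-0.929, -0.37, -0.004], [-0.37, 0.929, -0.005], [0.006, -0.003, -1.0]]
contact_force: [-0.3, 0.1, -0.2]
opening: 0.401
finger_force: 0.0
```

Request:
step_arm:
  steps:
    - [0,0,0,0,0,0,0.4]
    - [0,0,0,0,0,0,0.4]
    - [0,0,0,0,0,0,0.4]
    - [0,0,0,0,0,0,0.4]
    - [0,0,0,0,0,0,0.4]

```text
time: 27.1
tool_pos: [0.4276, 0.1767, 0.1482]
tool_rot: [[-0.928, -0.373, 0.0], [-0.373, 0.928, 0.0], [-0.0, 0.0, -1.0]]
contact_force: [1.0, 0.7, 0.7]
opening: 0.402
finger_force: 0.0
```

```bash
python3 - <<'E'
from h import *
s=bot.get_state();im=bot.camera('wrist')[:,:,::-1].copy()
print(s['tool_pos']);cv2.imwrite('pics/w12raw.png',im)
cv2.imwrite('pics/w12.png',cv2.resize(cv2.convertScaleAbs(im[150:300,220:420],alpha=1.2),None,fx=4,fy=4,interpolation=cv2.INTER_CUBIC))
E
```

```text
[0.42759727 0.1766812  0.14820872]
```

View pics/w12.png

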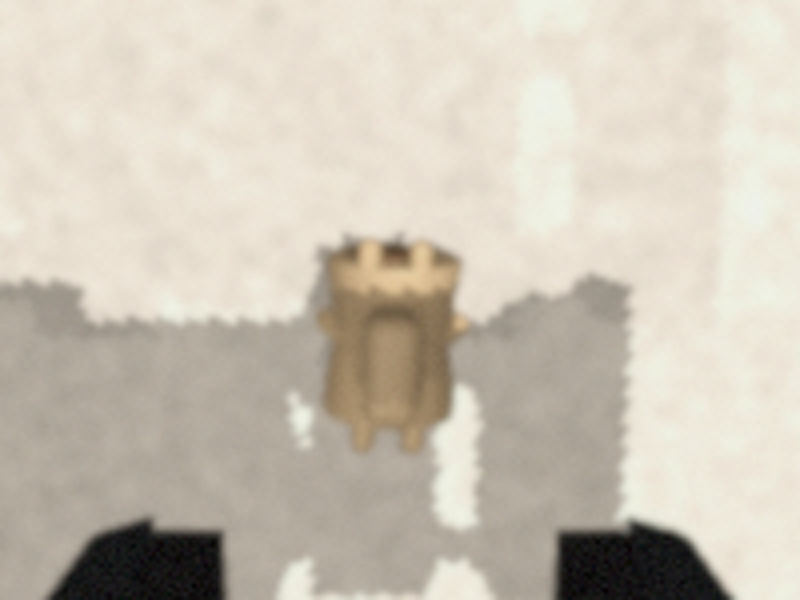

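V4 is at the crop centre, with blade top corners at crop pixels of about (371,316), (414,316), (412,418) and (367,417).

```bash
python3 - <<'E'
from h import *
s=bot.get_state()
c=quad(np.array([(371,316),(414,316),(412,418),(367,417)])/4+[220,150],.052,s)
delta([c[0],c[1],.034],20.5)
E
```

```text
centre [0.4266 0.1763] len 17.874915492479722 wid 7.456937782897354 yaw -159.81521241182003 or 21.10991648758943
turn [0.01 0.01 1.37] shift [ 0.1   0.   11.42] cur [0.4276 0.1766 0.1482] yaw -158.1 j7 49.0 t 27.15
```

Request:
step_arm:
  steps:
    - [0,0,1.4,0.1,0,3,0.4]
    - [0,0,1.4,0.1,0,6,0.4]
    - [0,0,1.4,0.1,0,9,0.4]
    - [0,0,1.4,0.1,0,11.3,0.4]
    - [0,0,1.4,0.1,0,11.3,0.4]

```text
time: 27.78
tool_pos: [0.4258, 0.176, 0.0341]
tool_rot: [[-0.937, -0.351, -0.002], [-0.351, 0.937, -0.002], [0.003, -0.001, -1.0]]
contact_force: [-0.3, -0.3, 0.4]
opening: 0.402
finger_force: 0.0
```

Request:
step_arm:
  steps:
    - [0,0,0,0,0,0,0.3]
    - [0,0,0,0,0,0,0.2]
    - [0,0,0,0,0,0,0]
    - [0,0,0,0,0,0,0]
    - [0,0,0,0,0,0,0]
  force: 20

```text
time: 28.4
tool_pos: [0.427, 0.1763, 0.0358]
tool_rot: [[-0.937, -0.349, 0.001], [-0.349, 0.937, 0.001], [-0.001, 0.0, -1.0]]
contact_force: [-1.1, 0.1, 6.2]
opening: 0.111
finger_force: 20.0
```

Request:
step_arm:
  steps:
    - [0,0,0,0,0,-0.5,0]
    - [0,0,0,0,0,-3,0]
    - [0,0,0,0,0,-6,0]
    - [0,0,0,0,0,-9,0]
    - [0,0,0,0,0,-12.5,0]

```text
time: 29.02
tool_pos: [0.4261, 0.1755, 0.1612]
tool_rot: [[-0.937, -0.349, -0.001], [-0.349, 0.937, -0.001], [0.001, -0.0, -1.0]]
contact_force: [-0.9, 0.1, -0.7]
opening: 0.113
finger_force: 20.0
```

```bash
python3 - <<'E'
from h import *
delta([.6254,-.1253,.16],-1.8)
im=bot.camera('wrist')[:,:,::-1].copy();m=cv2.inRange(cv2.cvtColor(im,cv2.COLOR_BGR2HSV),(5,60,40),(25,255,255))[200:350,270:370]
print(np.count_nonzero(m),cv2.boundingRect(m))
E
```

```text
turn [-0.03 -0.07 22.25] shift [ -8.16 -35.15   0.12] cur [0.4261 0.1755 0.1612] yaw -159.5 j7 48.0 t 29.025
2931 (21, 55, 79, 87)
```

Request:
step_arm:
  steps:
    - [0,0,2,-0.7,-3,0,0]
    - [0,0,6,-1.8,-7.5,0,0]
    - [0,0,10,-3,-12.5,0,0]
    - [0,0,14,-4,-17.5,0,0]
    - [0,0,18,-5.2,-22,0,0]

```text
time: 29.7
tool_pos: [0.5524, -0.0141, 0.1601]
tool_rot: [[-0.999, -0.04, -0.001], [-0.04, 0.999, -0.0], [0.001, -0.0, -1.0]]
contact_force: [0.4, -0.3, -0.3]
opening: 0.111
finger_force: 20.0
```

```bash
python3 - <<'E'
from h import *
delta([.6254,-.1253,.16],-1.8)
E
```

```text
turn [-0.03 -0.06  4.07] shift [ -6.86 -11.4    0.  ] cur [ 0.5524 -0.0141  0.1601] yaw -177.7 j7 62.0 t 29.7
```

Request:
step_arm:
  steps:
    - [0,0,1.5,-2,-3.5,0,0]
    - [0,0,3,-4,-7,0,0]
    - [0,0,4,-6,-10,0,0]
    - [0,0,4,-6.8,-11.2,0,0]
    - [0,0,4,-6.8,-11.2,0,0]

```text
time: 30.32
tool_pos: [0.6245, -0.1209, 0.1598]
tool_rot: [[-1.0, 0.028, -0.001], [0.028, 1.0, 0.0], [0.001, 0.0, -1.0]]
contact_force: [0.1, 0.6, -0.5]
opening: 0.113
finger_force: 20.0
```

Request:
step_arm:
  steps:
    - [0,0,0,0,0,0,0]
    - [0,0,0,0,0,0,0]
    - [0,0,0,0,0,0,0]
    - [0,0,0,0,0,0,0]
    - [0,0,0,0,0,0,0]

```text
time: 30.95
tool_pos: [0.6249, -0.1208, 0.1602]
tool_rot: [[-1.0, 0.027, -0.0], [0.027, 1.0, 0.0], [0.0, 0.0, -1.0]]
contact_force: [0.8, -0.3, -0.9]
opening: 0.112
finger_force: 20.0
```

```bash
python3 - <<'E'
from h import *
s=bot.get_state();im=bot.camera('wrist')[:,:,::-1].copy();cv2.imwrite('pics/w13.png',im)
g=cv2.cvtColor(im,cv2.COLOR_BGR2GRAY)
m=cv2.morphologyEx((g[120:280,230:410]<95).astype(np.uint8),cv2.MORPH_CLOSE,np.ones((3,3)))
for c in cv2.findContours(m,0,cv2.CHAIN_APPROX_SIMPLE)[0]:
    if cv2.arcLength(c,True)>60: print(np.add(cv2.boundingRect(c),[230,120,0,0]))
print('row profile col317',g[150:240:2,317]);print('col profile row 205',g[205,270:370:2])
delta([.6254,-.1253,.04],-1.8)
E
```

```text
[275 205  73  66]
[276 181  72   2]
[387 128  23  52]
row profile col317 [199 201 201 201 202 199 192 191 190 193 193 194 194 194 191 130  79 120
 129 174 197 198 198 198 197 198 198 197 196 198 197 197 196 197 196 196
 196 196 195 195 195 186 142 135 136]
col profile row 205 [195 180 134 126  96 135 191 198 197 197 197 197 198 198 196 198 198 197
 197 198 197 197 197 196 198 197 199 201 201 201 201 201 201 202 201 180
 134  92 130 139 175 193 191 192 195 196 194 194 194 195]
turn [0.   0.   0.26] shift [-0.06 -0.44 12.02] cur [ 0.6249 -0.1208  0.1602] yaw 178.5 j7 72.0 t 31.0
```

```bash
python3 - <<'E'
from h import *
s=bot.get_state()
P=plane('wrist',[(274,180),(349,180)],.022,s)[:,:2];e=P[1]-P[0];a=np.radians(-1.8)
print(P.mean(0)+np.array([np.cos(a),np.sin(a)])*.036,np.linalg.norm(e))
E
```

```text
[ 0.62257656 -0.12620563] 0.0576764690509592
```

Request:
step_arm:
  steps:
    - [0,0,0,0.1,-0.2,2.5,0]
    - [0,0,0,0.1,-0.45,5,0]
    - [0,0,0,0.1,-0.45,8,0]
    - [0,0,0,0.1,-0.45,10.5,0]
    - [0,0,0,0.1,-0.45,11.6,0]

```text
time: 31.62
tool_pos: [0.6231, -0.1253, 0.0428]
tool_rot: [[-1.0, 0.027, -0.002], [0.027, 1.0, 0.0], [0.002, 0.0, -1.0]]
contact_force: [0.3, -0.3, -0.5]
opening: 0.111
finger_force: 20.0
```

Request:
step_arm:
  steps:
    - [0,0,0,0,0,0,0]
    - [0,0,0,0,0,0.1,0]
    - [0,0,0,0,0,0.2,0]
    - [0,0,0,0,0,0.3,0]
    - [0,0,0,0,0,0.3,0]

```text
time: 32.25
tool_pos: [0.6239, -0.1253, 0.0414]
tool_rot: [[-1.0, 0.027, 0.0], [0.027, 1.0, -0.0], [-0.0, 0.0, -1.0]]
contact_force: [-0.3, 0.7, -0.3]
opening: 0.109
finger_force: 20.0
```

Request:
step_arm:
  steps:
    - [0,0,0,0,0,0.05,0]
    - [0,0,0,0,0,0.1,0]
    - [0,0,0,0,0,0.15,0]
    - [0,0,0,0,0,0.15,0]
    - [0,0,0,0,0,0.15,0]

```text
time: 32.88
tool_pos: [0.6239, -0.1252, 0.0399]
tool_rot: [[-1.0, 0.027, 0.0], [0.027, 1.0, 0.0], [-0.0, 0.0, -1.0]]
contact_force: [-0.2, -0.8, 2.5]
opening: 0.108
finger_force: 20.0
```

Contact, at +2.5 N. I'll release and rise.

Request:
step_arm:
  steps:
    - [0,0,0,0,0,0,0.2]
    - [0,0,0,0,0,0,0.3]
    - [0,0,0,0,0,0,0.4]
    - [0,0,0,0,0,0,0.4]
    - [0,0,0,0,0,-0.5,0.4]

```text
time: 33.5
tool_pos: [0.6235, -0.1253, 0.0445]
tool_rot: [[-1.0, 0.027, -0.001], [0.027, 1.0, 0.0], [0.001, 0.0, -1.0]]
contact_force: [0.5, -0.6, -0.8]
opening: 0.401
finger_force: 0.0
```

Request:
step_arm:
  steps:
    - [0,0,0,0,0,-2,0.4]
    - [0,0,0,0,0,-5,0.4]
    - [0,0,0,0,0,-8,0.4]
    - [0,0,0,0,0,-11,0.4]
    - [0,0,0,0,0,-14,0.4]

```text
time: 34.12
tool_pos: [0.624, -0.1253, 0.1874]
tool_rot: [[-1.0, 0.027, 0.002], [0.027, 1.0, -0.0], [-0.002, -0.0, -1.0]]
contact_force: [0.5, -0.2, -0.5]
opening: 0.397
finger_force: 0.0
```

Request:
step_arm:
  steps:
    - [0,0,0,5,0,-1,0.4]
    - [0,0,0,10,0,-2,0.4]
    - [0,0,0,15,0,-3,0.4]
    - [0,0,0,17,0,-3,0.4]
    - [0,0,0,17,0,-3,0.4]

```text
time: 34.75
tool_pos: [0.453, -0.1211, 0.2161]
tool_rot: [[-1.0, 0.027, 0.001], [0.027, 1.0, -0.001], [-0.001, -0.001, -1.0]]
contact_force: [0.6, -0.0, 0.7]
opening: 0.403
finger_force: 0.0
```

```bash
python3 - <<'E'
from h import *
print(bot.get_state()['tool_pos'])
im=bot.camera('scene')[:,:,::-1].copy();t=bot.camera('top')[:,:,::-1].copy()
cv2.imwrite('pics/scene1.png',im);cv2.imwrite('pics/top1.png',t)
a=cv2.resize(im[110:430,180:500],(500,500));b=cv2.resize(t[130:330,110:530],(800,380))
v=np.zeros((600,800,3),np.uint8);v[:300,:300]=cv2.resize(a,(300,300));v[:300,300:]=cv2.resize(b,(500,300));
v[300:]=cv2.resize(im[120:420,190:490][:, :],(800,300)) if 0 else 0
for i,(u,w) in enumerate([(264,186),(488,215),(149,233),(375,175)]): v[300:500,200*i:200*i+200]=cv2.resize(t[w-40:w+40,u-40:u+40],(200,200),interpolation=cv2.INTER_CUBIC)
cv2.imwrite('pics/final.png',cv2.convertScaleAbs(v,alpha=1.4))
E
```

```text
[ 0.4530093  -0.12106117  0.21607267]
```

View pics/final.png

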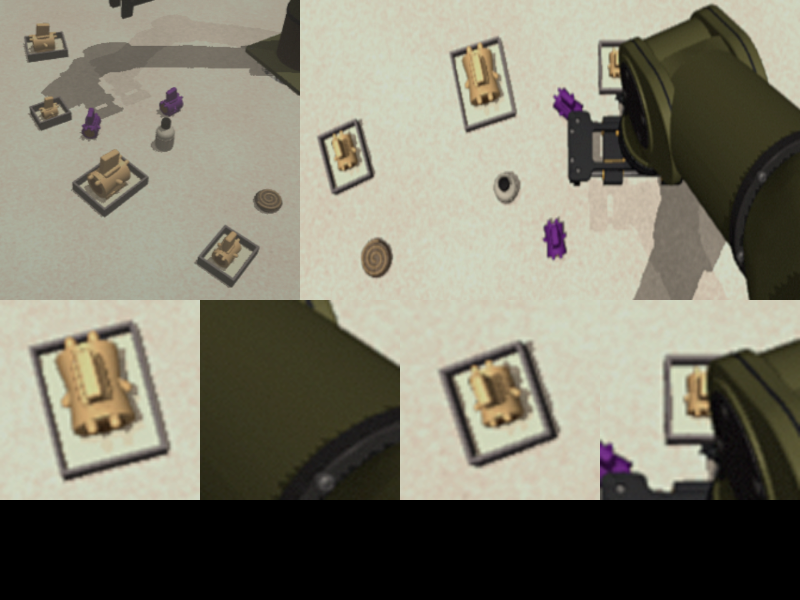

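The scene and top views show every bone upright in its own tray, with the bottle, ammonite and purple pieces unmoved. I'll do one numeric centring check before signing off.

```bash
python3 - <<'E'
from h import *
t=cv2.imread('pics/top1.png');h=cv2.cvtColor(t,cv2.COLOR_BGR2HSV);t0=cv2.imread('pics/top0.png')
for n,u,v,z,T in(('V1',261,176,.092,(.608,.1083)),('V3',146,231,.066,(.5125,.345))):
    w=h[v-12:v+13,u-12:u+13].astype(int);m=((w[...,1]<88)&(w[...,2]>112)&(w[...,0]<24)&(w[...,1]>62)).astype(np.uint8)
    _,l,st,c=cv2.connectedComponentsWithStats(m);k=st[1:,4].argmax()+1
    p=plane('top',[c[k]+[u-12,v-12]],z)[0,:2];print(n,st[k],p,'off mm',(p-T)*1000)
for a,b,c,d in((235,275,260,300),(240,270,155,195)): print(cv2.absdiff(t[a:b,c:d],t0[a:b,c:d]).mean()) if 0 else None
def cen(im,lo,hi,x,y):
    m=cv2.inRange(cv2.cvtColor(im,cv2.COLOR_BGR2HSV)[y-20:y+20,x-20:x+20],lo,hi);M=cv2.moments(m,True);return M['m10']/M['m00'],M['m01']/M['m00']
print([cen(i,(0,0,0),(180,255,45),283,254) for i in(t0,t)])
s0,s1=cv2.imread('pics/scene0.png'),cv2.imread('pics/scene1.png')
print([cen(i,(0,0,0),(180,255,62),466,323) for i in(s0,s1)])
E
```

```text
V1 [ 1 19  1  1  1] [0.59243728 0.12628771] off mm [-15.56271783  17.98771013]
V3 [13  0  3  1  3] [0.53291553 0.33045986] off mm [ 20.41553352 -14.54014396]
[(18.056338028169016, 18.239436619718308), (17.941176470588236, 18.029411764705884)]
[(19.910994764397905, 20.858638743455497), (16.427480916030536, 26.15267175572519)]
```

```bash
python3 - <<'E'
from h import *
t=cv2.imread('pics/top1.png');h=cv2.cvtColor(t,cv2.COLOR_BGR2HSV)
for n,u,v,z,T in(('V1',260,176,.092,(.608,.1083)),('V3',142,227,.066,(.5125,.345))):
    w=h[v-14:v+15,u-14:u+15].astype(int);g=w[...,1]
    print(n,(plane('top',[(u,v)],z)[0,:2]-T)*1000,w[14,10:19,1],w[14,10:19,2])
    m=((abs(g-w[13:16,13:16,1].mean())<9)&(abs(w[...,2]-w[13:16,13:16,2].mean())<10)).astype(np.uint8)
    _,l,st,c=cv2.connectedComponentsWithStats(m,connectivity=4);k=l[14,14]
    print(st[k],(plane('top',[c[k]+[u-14,v-14]],z)[0,:2]-T)*1000)
E
```

```text
V1 [-2.12949898 -1.46085544] [108  86  77  77  77  84 102 118 117] [135 148 149 149 149 151 132  91  83]
[10  4  7 18 70] [-0.39360196  0.90505142]
V3 [ 4.74784258 -3.22492301] [100  96  85  84 103 122 123 123 122] [143 148 150 151 138  90  54  52  67]
[  0   0  29  29 819] [ 4.81411729 -3.12474235]
```

Both bones the top camera sees clearly are inside the 12 mm limit: V1's blade is within 1 mm of its tray centre and V3's within about 6 mm. The bottle has not moved. The arm is clear, so I'm handing in.

```bash
python3 -c "
from rig import bot
print(bot.sign_off())"
```

```text
the job is handed in; nothing more can be done
None
```

The job is handed in, with no verdict returned: all four vertebrae were set down gently, largest to smallest, each upright and lengthwise in its own tray; the ammonite and glue bottle were never touched, and V4's final centring was judged from the arm position and partial views only.

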